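Pack the muffins and put up the carton

TASK

Pack all the muffins from the cooling board into the cardboard carton, upright, one muffin to a well, with the carton's side panels still folded down. Only when every muffin is in, raise all four panels until they stand upright, leaving an open box round the muffins; leave the mug, the jar and the spoon where they are.

Things in the scene. Friction and masses are not known exactly. Their poses are not given: they have to be found in the camera images.
- carton: Cardboard carton, fixed on the counter left or right of the robot, long side about along y. Origin: centre of its underside; its x axis points to the far panel, y to the left panel, z up. Floor 152 x 226 mm with 2 (along x) by 3 (along y) wells; four hinged side panels lie folded out. Hinge lines: 80 mm (near, far) and 117 mm (left, right) from the origin, 10 mm above the counter.
- well1 (a point): Centre of the floor of well 1 of the carton (8 mm above the counter): the near row, right place. A square well 70 mm wide inside, open at the top, pitch 74 mm, between 4 mm thick dividers whose tops are 25 mm above the counter.
- well2 (a point): Centre of the floor of well 2 of the carton (8 mm above the counter): the near row, middle place. A square well 70 mm wide inside, open at the top, pitch 74 mm, between 4 mm thick dividers whose tops are 25 mm above the counter.
- well3 (a point): Centre of the floor of well 3 of the carton (8 mm above the counter): the near row, left place. A square well 70 mm wide inside, open at the top, pitch 74 mm, between 4 mm thick dividers whose tops are 25 mm above the counter.
- well4 (a point): Centre of the floor of well 4 of the carton (8 mm above the counter): the far row, right place. A square well 70 mm wide inside, open at the top, pitch 74 mm, between 4 mm thick dividers whose tops are 25 mm above the counter.
- well5 (a point): Centre of the floor of well 5 of the carton (8 mm above the counter): the far row, middle place. A square well 70 mm wide inside, open at the top, pitch 74 mm, between 4 mm thick dividers whose tops are 25 mm above the counter.
- well6 (a point): Centre of the floor of well 6 of the carton (8 mm above the counter): the far row, left place. A square well 70 mm wide inside, open at the top, pitch 74 mm, between 4 mm thick dividers whose tops are 25 mm above the counter.
- flap_near (a joint): Hinge of the panel on the carton's -x side: 0 lying flat outwards (it starts between 0.05 and 0.25), 1.571 rad standing upright against its stop. A stiff crease: it stays where it is left, and about 1 N at its tab moves it.
- flap_near_tab (a point): Grip point on the tab of that panel, 59 mm from the hinge line; moves with it. The panel is 6 mm thick, 222 mm wide along the hinge line and 42 mm deep from it; a coplanar tab 30 mm wide runs on from the middle of its free edge to 72 mm, nothing beside it. From straight above, the tab can be pinched across its 30 mm width; it turns between the fingers as the panel swings.
- flap_far (a joint): Hinge of the panel on the carton's +x side: 0 lying flat outwards (it starts between 0.05 and 0.25), 1.571 rad standing upright against its stop. A stiff crease: it stays where it is left, and about 1 N at its tab moves it.
- flap_far_tab (a point): Grip point on the tab of that panel, 59 mm from the hinge line; moves with it. The panel is 6 mm thick, 222 mm wide along the hinge line and 42 mm deep from it; a coplanar tab 30 mm wide runs on from the middle of its free edge to 72 mm, nothing beside it. From straight above, the tab can be pinched across its 30 mm width; it turns between the fingers as the panel swings.
- flap_left (a joint): Hinge of the panel on the carton's +y side: 0 lying flat outwards (it starts between 0.05 and 0.25), 1.571 rad standing upright against its stop. A stiff crease: it stays where it is left, and about 1 N at its tab moves it.
- flap_left_tab (a point): Grip point on the tab of that panel, 59 mm from the hinge line; moves with it. The panel is 6 mm thick, 148 mm wide along the hinge line and 42 mm deep from it; a coplanar tab 30 mm wide runs on from the middle of its free edge to 72 mm, nothing beside it. From straight above, the tab can be pinched across its 30 mm width; it turns between the fingers as the panel swings.
- flap_right (a joint): Hinge of the panel on the carton's -y side: 0 lying flat outwards (it starts between 0.05 and 0.25), 1.571 rad standing upright against its stop. A stiff crease: it stays where it is left, and about 1 N at its tab moves it.
- flap_right_tab (a point): Grip point on the tab of that panel, 59 mm from the hinge line; moves with it. The panel is 6 mm thick, 148 mm wide along the hinge line and 42 mm deep from it; a coplanar tab 30 mm wide runs on from the middle of its free edge to 72 mm, nothing beside it. From straight above, the tab can be pinched across its 30 mm width; it turns between the fingers as the panel swings.
- muffin1: Muffin in a paper cup, standing upright on a fixed flat wooden board (220 x 330 mm, 12 mm thick) on the other side from the carton: round, 49 mm across at the foot, 53 mm at 40 mm above it, domed top, 55 mm high, about 70 g, firm. Origin: centre of its underside, z up. 4 to 6 of the six muffins are present; all are alike and any may go in any well.
- muffin2: Muffin in a paper cup, standing upright on a fixed flat wooden board (220 x 330 mm, 12 mm thick) on the other side from the carton: round, 49 mm across at the foot, 53 mm at 40 mm above it, domed top, 55 mm high, about 70 g, firm. Origin: centre of its underside, z up. 4 to 6 of the six muffins are present; all are alike and any may go in any well.
- muffin3: Muffin in a paper cup, standing upright on a fixed flat wooden board (220 x 330 mm, 12 mm thick) on the other side from the carton: round, 49 mm across at the foot, 53 mm at 40 mm above it, domed top, 55 mm high, about 70 g, firm. Origin: centre of its underside, z up. 4 to 6 of the six muffins are present; all are alike and any may go in any well.
- muffin4: Muffin in a paper cup, standing upright on a fixed flat wooden board (220 x 330 mm, 12 mm thick) on the other side from the carton: round, 49 mm across at the foot, 53 mm at 40 mm above it, domed top, 55 mm high, about 70 g, firm. Origin: centre of its underside, z up. 4 to 6 of the six muffins are present; all are alike and any may go in any well.
- muffin5: Muffin in a paper cup, standing upright on a fixed flat wooden board (220 x 330 mm, 12 mm thick) on the other side from the carton: round, 49 mm across at the foot, 53 mm at 40 mm above it, domed top, 55 mm high, about 70 g, firm. Origin: centre of its underside, z up. 4 to 6 of the six muffins are present; all are alike and any may go in any well.
- muffin6: Muffin in a paper cup, standing upright on a fixed flat wooden board (220 x 330 mm, 12 mm thick) on the other side from the carton: round, 49 mm across at the foot, 53 mm at 40 mm above it, domed top, 55 mm high, about 70 g, firm. Origin: centre of its underside, z up. 4 to 6 of the six muffins are present; all are alike and any may go in any well.
- mug: Bystander: white mug, 85 mm high, 76 mm across, beyond the work. Origin: centre of its underside.
- jar: Bystander: closed amber jar with a white cap, 85 mm high, 66 mm across, beyond the work. Origin: centre of its underside.
- spoon: Bystander: wooden spoon lying on the counter between the work and the robot. Origin: on the counter under its middle.
Not all that is in view belongs to the job. Leave any turquoise look-alike of the muffin2 alone.

How it is judged:
By the outcome, as a careful person would: the job done as asked, in the order asked, and still so for the second after the job is handed in, with the robot touching nothing.
Of muffin1, muffin2, muffin3, muffin4, muffin5, muffin6 only 4 to 6 are there at a start; the rules pass over those that are not, and their reading is None.
At some moment in a run one of muffin1, muffin2, muffin3, muffin4, muffin5, muffin6 may be knocked a few centimetres aside while the robot is not near it.
Once in a run the grip may slacken for a moment while it holds something.
It also fails if it takes over 210 s, if anything falls off the work surface, if the arm or the gripper's body presses on something with over 40 N, if the wrist force passes 120 N, or if a joint passes its speed limit or range.

ROBOT

A 6-joint arm with a two-finger parallel gripper is mounted at the origin on the work surface. World frame = base frame: x ahead of the robot, y to its left, z up, the work surface at z = 0. Lengths are in mm, angles in rad, forces in N, time in s.
With the tool pointing down it reaches from about 275 to 750 mm from the base axis. Payload 10.2 kg.
Tool frame: the origin (TCP) lies at the very end of the fingers, on their centre line; the grasp point (between the pads) lies 19 mm behind it; z points along the fingers, y is the line along which they close (so a half turn about z gives the same grasp; the last joint's range is limited). The gripper opens to 85 mm and grips with 20 to 120 N. Pads are 22 mm wide; open, the fingers measure 114 mm over their backs; the gripper's body (76 mm by 85 mm) begins 54 mm behind the grasp point. The pads swing forward as they close: fully open they stand 13 mm farther back than shut.
Start: joints at [-1.352, 0.313, 1.498, -0, 1.331, -0.223], TCP at [224.461, -474.603, 197.094] pointing down, gripper open.
Joint ranges: [-2.94, 2.94], [-0.97, 2.17], [0.19, 2.56], [-1.23, 4.37], [0.02, 3.11], [-2.88, 2.88]. Speed limits (rad/s): [2.39, 2.39, 3.01, 3.14, 3.14, 3.14].

INTERFACE

Orientations are given as a unit quaternion [w, x, y, z].
In Python, from rig import ctrl gives the robot as it stands.
- The arm moves only by the shell command python3 -m inch 'ROWS' [OPENING] [FORCE]. ROWS is text: rows parted by semicolons, each of 6 numbers parted by spaces: the shift along the tool's x, y, z in mm, then the turn, a rotation vector about the tool's x, y, z in units of 6 degrees (1.0 is 6 degrees). A call has exactly 10 rows; each row shifts and turns the commanded pose from where the row before left it, along the tool's axes as they then stand; what a row does not reach is not made up. A row lasts 1/12 s, in which the tool goes at most 41.7 mm and 7.16 degrees, less where a joint would pass 70% of its speed; a pose out of reach is approached as far as the arm can. A call with a gripper value outside its range is refused whole. OPENING is the opening, from 0 (shut) to 1 (fully open), set as the call begins (- or left out, the last holds). The fingers move at their own pace and stop on an object; FORCE is the grip in N (left out, the last holds). Time passes only in rows, so rows that do not move let the fingers close, or fill a call up. It gives the time, the measured TCP pose, the force, the opening and the grip force at its end, in the units of the state.
- ctrl.sense(): the state, without advancing time (a new reading comes with each control period).
- ctrl.capture(name): name is "side" or "top"; returns a dict with "image" (420x560x3 uint8, red, green, blue), "intrinsics" (3x3 intrinsics, pixels), "rvec" (rotation vector, rad) and "tvec" (3), from world to camera coordinates, as OpenCV has them. Camera axes: x right, y down, z forward; pixel columns grow to the right and rows downward; lengths in mm; the calibration is good to about 2 mm. A picture is of the moment at which its call begins. There is no depth.
- ctrl.finish_job(): hands the job in; it is judged then, once.
The state is a dict: "time_s": time; "joints": joint angles; "dq": joint speeds; "tau": joint torques, N m; "eef_pos": TCP position; "ee_rot": TCP orientation; "force": force on the tool from outside, world axes, zero at the start; "wrist_torque": the same for the moment, N m; "grip_width": opening from 0.0 (shut) to 1.0 (fully open); "grip_force": force on a finger pad.
Only numpy, scipy, OpenCV 4.12 (cv2) and the standard library are available. Lean on these libraries where they do the work, as an engineer would, in place of code of your own. Each camera call takes 0.05 s, during which the arm holds its last target. There are 200 camera calls.

## Working session

There is one attempt and no reset: what is moved stays moved. The work goes in short steps, Python scripts to look and compute and a shell command to move; the robot and the scene stay as the last step left them, time stands still between calls to the robot, and variables do not carry over. Pictures are saved under pics/ and viewed, at most 14 in all, crops included, and the job is handed in when it is done.

```bash
ls; mkdir -p pics
python3 - <<'E'
from rig import ctrl
import cv2,numpy as np
s=ctrl.sense();print(s)
for n in("top","side"):
    c=ctrl.capture(n);cv2.imwrite(f"pics/{n}0.png",c["image"][:,:,::-1]);print(n,c["intrinsics"],c["rvec"],c["tvec"])
E
```

```text
pics
{'time_s': 0.0, 'joints': array([-1.35241021e+00,  3.13481201e-01,  1.49847154e+00, -7.44324244e-06,
        1.33098119e+00, -2.23408996e-01]), 'dq': array([-0.00095043,  0.00203974,  0.00133519, -0.00114952, -0.00174678,
        0.00150971]), 'tau': array([ 6.07443098e-05, -4.12264431e+01, -2.59750628e+01, -1.01213657e-04,
        4.04997583e-03,  3.79651340e-05]), 'eef_pos': array([ 224.38452762, -474.2905963 ,  196.50616869]), 'ee_rot': array([-6.70644316e-04,  9.75700769e-01,  2.19106274e-01, -1.93024721e-06]), 'force': array([-0.23191875, -0.31497802,  0.34024357]), 'wrist_torque': array([-0.00612198,  0.04681298, -0.01128762]), 'grip_force': 0.0, 'grip_width': 1.000538977634407}
top [[385.60492261   0.         276.07304282]
 [  0.         385.60492261 206.75971261]
 [  0.           0.           1.        ]] [ 2.18440432 -2.18876787  0.08052047] [ -13.73481506  569.65237897 1084.5371891 ]
side [[527.08033826   0.         282.56199103]
 [  0.         527.08033826 207.48104105]
 [  0.           0.           1.        ]] [ 0.91585004 -2.35319021  1.19764734] [432.83056539 264.6395027  964.05530833]
```

View pics/top0.png

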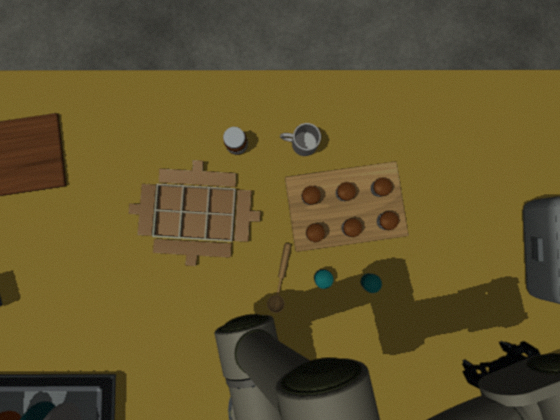

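View pics/side0.png

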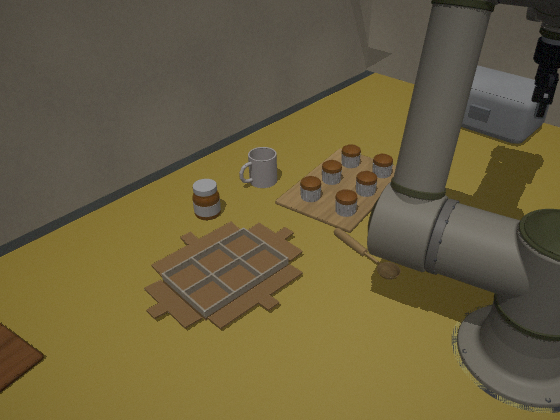

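The top view shows six brown muffins on the board at about (312,195), (347,191), (383,186), (316,232), (352,227) and (389,220). Two turquoise look-alikes, at (324,278) and (372,283), lie off the board. The brown ones on the board fit the description, so the turquoise ones stay. The carton is at (196,212), the jar at (235,140), the mug at (306,138) and the spoon at (285,265). I'll measure these and confirm the muffins in one crop.

```bash
cat > h.py <<'E'
from rig import ctrl
import cv2,numpy as np
def cap(n,save=None):
    c=ctrl.capture(n)
    if save: cv2.imwrite(f"pics/{save}.png",c["image"][:,:,::-1])
    return c
def back(c,uv,z):
    K=c["intrinsics"];R=cv2.Rodrigues(np.array(c["rvec"]))[0];t=np.array(c["tvec"]).ravel()
    d=R.T@np.linalg.solve(K,[uv[0],uv[1],1]);o=-R.T@t
    return o+d*(z-o[2])/d[2]
def proj(c,P):
    return cv2.projectPoints(np.float64(P).reshape(-1,3),np.array(c["rvec"]),np.array(c["tvec"]),c["intrinsics"],None)[0][:,0]
def blobs(c,lo,hi,amin=60,amax=2000):
    m=cv2.inRange(cv2.cvtColor(c["image"],cv2.COLOR_RGB2HSV),lo,hi)
    n,l,s,ce=cv2.connectedComponentsWithStats(m)
    return [(ce[i].round(1),s[i].tolist()) for i in range(1,n) if amin<s[i,4]<amax],m
def muffins(c):
    hs=cv2.cvtColor(c["image"],cv2.COLOR_RGB2HSV)
    return blobs(c,(3,140,40),(13,255,200))[0]
E
python3 - <<'E'
from h import *
c=cap("top");im=c["image"];hs=cv2.cvtColor(im,cv2.COLOR_RGB2HSV)
for p in [(312,195),(347,190),(383,186),(324,278),(330,215),(210,212),(208,200),(170,200),(150,240),(100,250)]: print(p,hs[p[1],p[0]])
for b,s in muffins(c): print(b,s,back(c,b,55).round(1))
g=cv2.inRange(hs,(0,0,90),(179,75,255));g[:175]=0;g[255:]=0;g[:,:140]=0;g[:,250:]=0
pts=cv2.findNonZero(g)
r=cv2.minAreaRect(pts);print(r)
bx=cv2.boxPoints(r);print([back(c,b,25).round(1) for b in bx],back(c,r[0],25))
cr=im[120:310,110:440];cv2.imwrite("pics/crop1.png",cv2.resize(cr[:,:,::-1],(792,456)))
print(cv2.countNonZero(g))
E
```

```text
(312, 195) [ 12 178  90]
(347, 190) [ 13 170  87]
(383, 186) [ 12 183  89]
(324, 278) [ 90 198  90]
(330, 215) [ 18 127 133]
(210, 212) [20 73 91]
(208, 200) [ 23  52 108]
(170, 200) [ 16 123 114]
(150, 240) [ 23 168 123]
(100, 250) [ 23 164 123]
[382.4 186. ] [374, 178, 18, 18, 180] [ 624.6 -311.3   55. ]
[346.1 191. ] [338, 183, 18, 17, 179] [ 610.8 -209.8   55. ]
[311.  194.9] [302, 187, 18, 17, 181] [ 600. -112.   55.]
[388.4 219.9] [380, 212, 18, 18, 196] [ 530.1 -325.8   55. ]
[352.1 227.1] [344, 218, 18, 19, 189] [ 510.4 -224.9   55. ]
[315.2 232.3] [307, 224, 18, 18, 175] [ 496.2 -122.7   55. ]
[  9.2 415.7] [0, 411, 20, 9, 113] [  9.8 698.2  55. ]
((193.3189697265625, 212.0775909423828), (80.50788879394531, 52.84981918334961), 3.3664603233337402)
[array([486.6, 338.2,  25. ]), array([637.2, 332.5,  25. ]), array([623.1, 102.4,  25. ]), array([472.8, 110.4,  25. ])] [554.54865394 220.87557426  25.        ]
702
```

View pics/crop1.png

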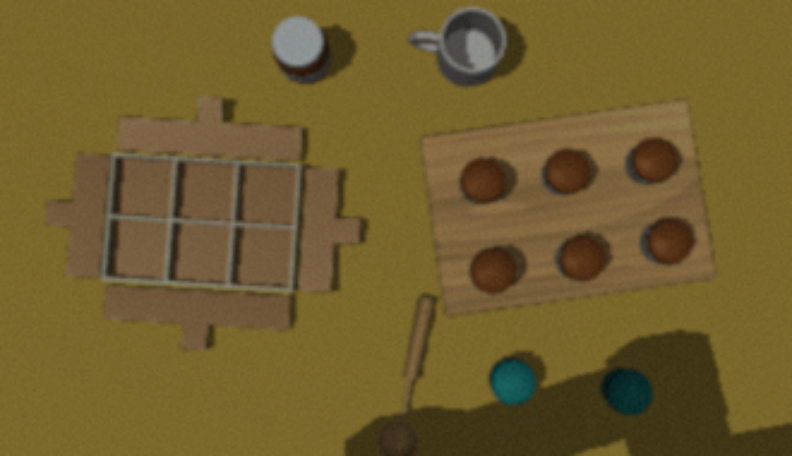

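The crop confirms six brown muffins on the wooden board, at (485,180), (569,170), (654,160), (495,269), (582,257) and (668,240). The turquoise domes at (513,381) and (628,391) sit off the board and are ignored. Next I'll fit the carton grid precisely.

```bash
cat > fit.py <<'E'
from h import *
from scipy.optimize import minimize
cs=[cap("top"),cap("side")]
u=np.linspace(-1,1,80)
L=[]
for x in(-74,0,74): L+= [np.c_[x+0*u,u*113]]
for y in(-111,-37,37,111): L+=[np.c_[u*76,y+0*u]]
L=np.vstack(L)
S=[cv2.GaussianBlur(255.-cv2.cvtColor(c["image"],cv2.COLOR_RGB2HSV)[:,:,1],(0,0),1.2) for c in cs]
def P(p,z=25,q=L):
    ca,sa=np.cos(p[2]),np.sin(p[2]);return np.c_[p[0]+ca*q[:,0]-sa*q[:,1],p[1]+sa*q[:,0]+ca*q[:,1],0*q[:,0]+z]
def f(v,ks):
    p=(v[0],v[1],v[2]/100)
    return -sum(cv2.remap(S[k],np.float32(proj(cs[k],P(p))).reshape(-1,1,2),None,cv2.INTER_LINEAR).mean() for k in ks)
for ks in([0],[1],[0,1]):
    b=min((minimize(f,[x,y,a],args=(ks,),method="Nelder-Mead",options=dict(initial_simplex=[[x,y,a],[x+6,y,a],[x,y+6,a],[x,y,a+4]])) for x in(548,555) for y in(215,222) for a in(-5,5,0,-9,9)),key=lambda r:r.fun)
    print(ks,b.x.round(2),b.fun)
p=(b.x[0],b.x[1],b.x[2]/100)
W=np.array([[-37,-74],[-37,0],[-37,74],[37,-74],[37,0],[37,74]]);print(P(p,8,W).round(1))
T=np.array([[-139,0],[139,0],[0,176],[0,-176]]);print(P(p,19,T).round(1))
print("hinges",P(p,10,np.array([[-80,0],[80,0],[0,117],[0,-117]])).round(1))
c=cs[0]; print("jar",back(c,(234.5,139),85),"mug",back(c,(306,137),85),"spoon",back(c,(288,245),0),back(c,(276,302),0))
# muffins from side image
for b,s in muffins(cs[1]): print(b,s,back(cs[1],b,58).round(1))
E
python3 fit.py
```

```text
[0] [554.85 219.41  -6.39] -179.3415062341243
[1] [548.71 223.25  -6.37] -201.37196724943038
[0, 1] [553.01 220.7   -6.38] -373.67323264586844
[[511.4 149.2   8. ]
 [516.1 223.1   8. ]
 [520.8 296.9   8. ]
 [585.2 144.5   8. ]
 [589.9 218.3   8. ]
 [594.7 292.2   8. ]]
[[414.3 229.6  19. ]
 [691.7 211.8  19. ]
 [564.2 396.3  19. ]
 [541.8  45.1  19. ]]
hinges [[473.2 225.8  10. ]
 [632.8 215.6  10. ]
 [560.5 337.5  10. ]
 [545.5 103.9  10. ]]
jar [750.68364156  98.41221646  85.        ] mug [755.95126231 -96.86096486  85.        ] spoon [459.91745495 -49.25320959   0.        ] [297.29147122 -14.14635961   0.        ]
[ 12.4 342.2] [2, 334, 20, 16, 84] [653.3 628.4  58. ]
[ 10.6 369. ] [0, 351, 27, 39, 289] [599.5 655.8  58. ]
```

```bash
cat > go.py <<'E'
# usage: go.py x y z [yaw_deg of tool x]; prints shift in tool axes after facing down at the yaw
import sys
from h import *
from scipy.spatial.transform import Rotation as Ro
def plan(*t):
    s=ctrl.sense();q=s["ee_rot"];R=Ro.from_quat([q[1],q[2],q[3],q[0]])
    yaw=np.arctan2(*R.as_matrix()[[1,0],0]);ty=np.deg2rad(t[3]) if len(t)>3 else yaw
    G=Ro.from_euler("z",ty)*Ro.from_euler("x",np.pi)
    turn=np.rad2deg((R.inv()*G).as_rotvec())/6
    d=G.as_matrix().T@(np.array(t[:3])-s["eef_pos"])
    print("yaw",np.rad2deg(yaw).round(1),"turn",turn.round(2),"shift(after turn)",d.round(1),"rows>=",int(np.ceil(np.linalg.norm(d)/35)))
if __name__=="__main__": plan(*map(float,sys.argv[1:]))
E
python3 go.py 529 -325 130 41.3
```

```text
yaw 25.3 turn [-0.01 -0.   -2.66] shift(after turn) [327.5  88.7  66.8] rows>= 10
```

```bash
python3 -m inch '0 0 0 0 0 -0.89;0 0 0 0 0 -0.89;0 0 0 0 0 -0.88;0 0 0 0 0 0;0 0 0 0 0 0;32 9 6 0 0 0;32 9 6 0 0 0;32 9 6 0 0 0;32 9 6 0 0 0;32 9 6 0 0 0' 1 40
python3 -m inch '32 9 6 0 0 0;32 9 6 0 0 0;32 9 6 0 0 0;32 9 6 0 0 0;32 9 6 0 0 0;0 0 0 0 0 0;0 0 0 0 0 0;0 0 0 0 0 0;0 0 0 0 0 0;0 0 0 0 0 0'
python3 go.py 529 -325 28 41.3
python3 - <<'E'
from h import *
c=cap("top","top1");cap("side","side1")
for b,s in muffins(c): print(b,s[4],back(c,b,55).round(1)[:2])
E
```

```text
time_s: 1.08
eef_pos: [375.7, -402.0, 166.9]
ee_rot: [0.0, 0.936, 0.351, 0.0]
force: [-0.4, -0.0, 0.7]
grip_width: 1.001
grip_force: 0.0
time_s: 1.92
eef_pos: [523.6, -332.0, 137.5]
ee_rot: [0.0, 0.936, 0.351, 0.0]
force: [-0.2, 0.2, -0.1]
grip_width: 0.999
grip_force: 0.0
yaw 41.2 turn [ 0.01  0.   -0.02] shift(after turn) [  8.7  -1.7 109.5] rows>= 4
[382.6 186.4] 180 [ 623.5 -311.8]
[346.  191.1] 191 [ 610.5 -209.5]
[311.  195.2] 187 [ 599.2 -112. ]
[388.8 220.3] 194 [ 529.  -326.9]
[352.3 227.3] 207 [ 509.8 -225.5]
[315.2 232.4] 186 [ 495.9 -122.7]
[  9.5 415.7] 133 [  9.8 697.4]
```

View pics/side1.png

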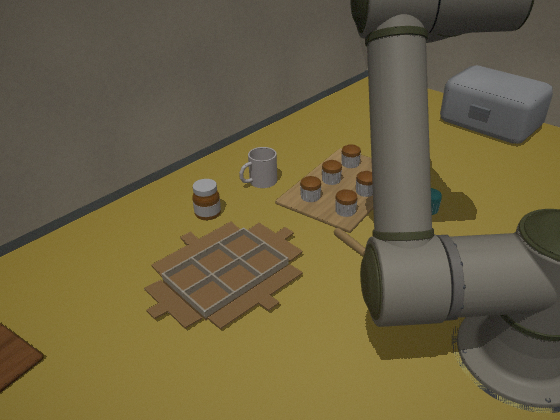

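The side view shows the arm hiding one board muffin; the carton and the other muffins have not changed.

Run:
```python
from h import *
c=cap("top")
print(proj(c,[[523.6,-332,137.5],[529,-326,50]]))
im=c["image"][120:320,270:470];cv2.imwrite("pics/c2.png",cv2.resize(im[:,:,::-1],(600,600)))
R=cv2.Rodrigues(c["rvec"])[0];print(-R.T@c["tvec"])
```

```text
[[400.32772477 221.23658364]
 [387.93618619 220.35096702]]
[ 491.33570762  -11.82161812 1122.21337736]
```

View pics/c2.png

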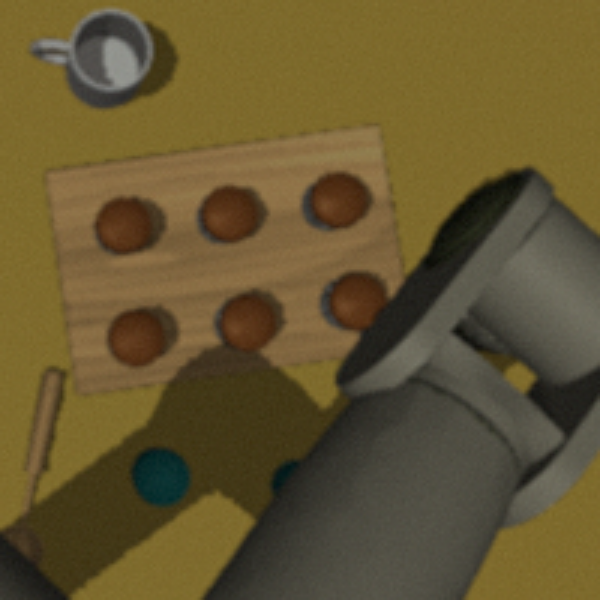

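The crop shows the hand displaced outward by perspective. The muffin below it at (358,300) is still upright on the board. I'll descend and grip.

```bash
python3 -m inch '8 -1 0 0 0 0;0 0 27 0 0 0;0 0 27 0 0 0;0 0 27 0 0 0;0 0 20 0 0 0;0 0 8 0 0 0;0 0 0 0 0 0;0 0 0 0 0 0;0 0 0 0 0 0;0 0 0 0 0 0'
python3 -m inch '0 0 0 0 0 0;0 0 0 0 0 0;0 0 0 0 0 0;0 0 0 0 0 0;0 0 0 0 0 0;0 0 0 0 0 0;0 0 0 0 0 0;0 0 0 0 0 0;0 0 0 0 0 0;0 0 0 0 0 0' 0 40
python3 -m inch '0 0 -10 0 0 0;0 0 -30 0 0 0;0 0 -30 0 0 0;0 0 -32 0 0 0;0 0 0 0 0 0;0 0 0 0 0 0;0 0 0 0 0 0;0 0 0 0 0 0;0 0 0 0 0 0;0 0 0 0 0 0'
python3 go.py 594 291 130
python3 - <<'E'
from h import *
cap("side","s2")
E
```

```text
time_s: 2.9
eef_pos: [530.4, -325.7, 29.7]
ee_rot: [0.001, 0.936, 0.352, 0.001]
force: [-1.0, 0.7, 0.7]
grip_width: 0.999
grip_force: 0.0
time_s: 3.73
eef_pos: [531.5, -326.5, 32.3]
ee_rot: [0.003, 0.936, 0.353, 0.002]
force: [-2.7, 3.1, 23.6]
grip_width: -0.0
grip_force: 12.5
time_s: 4.57
eef_pos: [529.4, -324.9, 129.1]
ee_rot: [-0.001, 0.936, 0.352, -0.0]
force: [0.9, 0.5, 0.2]
grip_width: -0.0
grip_force: 0.0
yaw 41.3 turn [-0.02  0.   -0.  ] shift(after turn) [ 454.8 -420.3   -0.9] rows>= 18
```

View pics/s2.png

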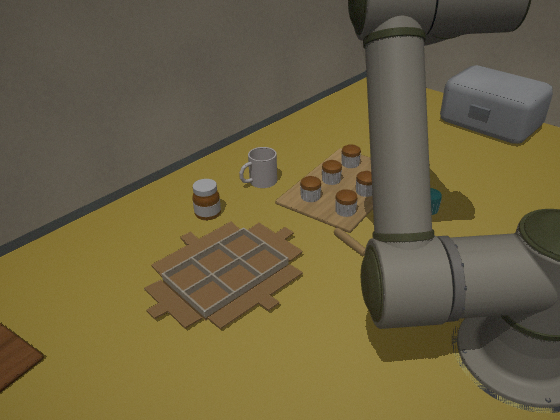

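Run:
```python
from h import *
c=cap("top")
for b,s in muffins(c): print(b,s,back(c,b,55).round(1)[:2])
im=c["image"][120:320,270:470];cv2.imwrite("pics/c3.png",cv2.resize(im[:,:,::-1],(600,600)))
```

```text
[382.5 186.4] [374, 178, 18, 18, 189] [ 623.5 -311.5]
[346. 191.] [338, 183, 18, 17, 178] [ 610.8 -209.5]
[311.  194.7] [303, 187, 17, 17, 185] [ 600.6 -112. ]
[387.  218.9] [380, 211, 16, 19, 129] [ 532.8 -322. ]
[352.4 227.1] [344, 218, 18, 19, 193] [ 510.4 -225.8]
[315.4 232. ] [307, 224, 18, 18, 188] [ 497.  -123.3]
[  9.6 415.6] [0, 411, 20, 9, 136] [ 10.1 697.1]
```

View pics/c3.png

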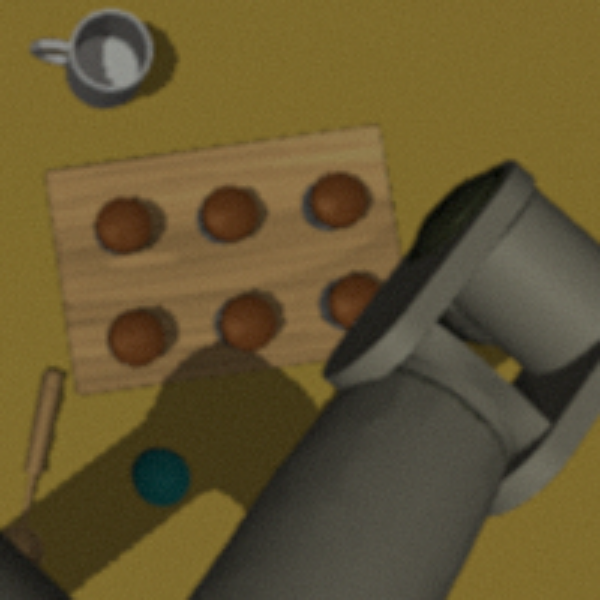

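The muffin at (355,300) is still standing, so the pads just slid off its dome. Fully open, they sit 13 mm further back. I'll retry about 8 mm lower.

```bash
python3 -m inch '0 0 0 0 0 0;0 0 0 0 0 0;0 0 0 0 0 0;0 0 0 0 0 0;0 0 0 0 0 0;0 0 30 0 0 0;0 0 30 0 0 0;0 0 27 0 0 0;0 0 15 0 0 0;0 0 6 0 0 0' 1 40
python3 -m inch '0 0 0 0 0 0;0 0 0 0 0 0;0 0 0 0 0 0;0 0 0 0 0 0;0 0 0 0 0 0;0 0 0 0 0 0;0 0 0 0 0 0;0 0 0 0 0 0;0 0 0 0 0 0;0 0 0 0 0 0' 0 40
```

```text
time_s: 5.5
eef_pos: [528.6, -324.2, 19.4]
ee_rot: [-0.002, 0.936, 0.352, -0.001]
force: [-0.1, -0.6, -0.6]
grip_width: 1.002
grip_force: 0.0
time_s: 6.33
eef_pos: [530.7, -325.8, 27.2]
ee_rot: [0.002, 0.936, 0.353, 0.001]
force: [-9.4, 7.9, 29.0]
grip_width: 0.424
grip_force: 32.8
```

Run:
```python
from h import *
c=cap("side")
s=ctrl.sense();print(s["eef_pos"],s["force"],s["wrist_torque"],s["grip_width"],s["grip_force"],s["joints"])
print(proj(c,[[529,-327,55],[510,-225.5,55],[496,-122.7,55],[600,-112,55],[610.6,-209.6,55],[624,-311.6,55]]).round(1))
t=cap("top")
a=c["image"][130:240,270:450];b=t["image"][150:260,330:510]
cv2.imwrite("pics/c4.png",np.hstack([cv2.resize(x[:,:,::-1],(390,390)) for x in(a,b)]))
```

```text
[ 530.73953611 -325.79041255   27.21007702] [-9.0431959   7.82618468 27.95303898] [1.32871857 1.60744937 0.01109912] 0.42677001318054414 32.830381996209326 [-7.38307888e-01  6.89737134e-01  1.37612614e+00 -1.95979035e-04
  1.07132518e+00  1.11685739e-01]
[[381.9 159.8]
 [365.5 177.4]
 [345.3 196.5]
 [309.9 182.7]
 [330.8 166.3]
 [350.1 150.3]]
```

View pics/c4.png

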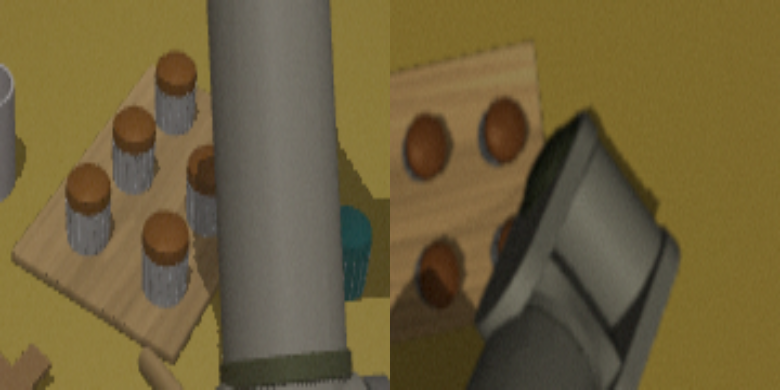

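```bash
python3 -m inch '0 0 0 0 0 0;0 0 0 0 0 0;0 0 0 0 0 0;0 0 0 0 0 0;0 0 -20 0 0 0;0 0 -30 0 0 0;0 0 -30 0 0 0;0 0 -30 0 0 0;0 0 0 0 0 0;0 0 0 0 0 0' 1 40
python3 go.py 530 100 130 41.3
python3 - <<'E'
from h import *
c=cap("top")
for b,s in muffins(c)[:6]: print(b,s,back(c,b,55).round(1)[:2])
E
```

```text
time_s: 7.27
eef_pos: [530.2, -325.6, 133.4]
ee_rot: [0.001, 0.936, 0.352, 0.001]
force: [-0.5, 0.4, -1.2]
grip_width: 1.002
grip_force: 0.0
yaw 41.3 turn [ 0.03 -0.   -0.  ] shift(after turn) [ 280.7 -319.9    3.4] rows>= 13
[382.6 186.3] [374, 178, 18, 18, 189] [ 623.8 -311.8]
[346.1 191. ] [338, 183, 18, 17, 195] [ 610.8 -209.8]
[311.  194.9] [303, 186, 17, 18, 179] [ 600. -112.]
[386.8 219. ] [380, 212, 16, 17, 147] [ 532.6 -321.5]
[352.1 227.4] [344, 219, 18, 18, 191] [ 509.5 -224.9]
[315.1 232.6] [306, 224, 19, 18, 191] [ 495.4 -122.4]
```

```bash
python3 -m inch '21 -24 0 0 0 0;21 -24 0 0 0 0;21 -24 0 0 0 0;21 -24 0 0 0 0;21 -24 0 0 0 0;21 -24 0 0 0 0;21 -24 0 0 0 0;21 -24 0 0 0 0;21 -24 0 0 0 0;21 -24 0 0 0 0'
python3 -m inch '21 -24 0 0 0 0;21 -24 0 0 0 0;21 -24 0 0 0 0;7 -8 0 0 0 0;0 0 0 0 0 0;0 0 0 0 0 0;0 0 0 0 0 0;0 0 0 0 0 0;0 0 0 0 0 0;0 0 0 0 0 0'
cat > v.py <<'E'
from h import *
def shot():
    c=cap("side");im=c["image"].copy();p=ctrl.sense()["eef_pos"]
    u=proj(c,[p,p+[0,0,19],p+[0,0,38]]).round(1);print(p.round(1),u.tolist())
    im=cv2.resize(im,None,fx=3,fy=3,interpolation=cv2.INTER_CUBIC)
    for k in u: cv2.circle(im,tuple(int(3*v+1) for v in k),2,(255,0,0),-1)
    x,y=(3*u[0]).astype(int);return im[max(0,y-300):y+100,max(0,x-195):x+195,::-1]
E
python3 -c "
from v import *
np.save('a.npy',shot())"
python3 -m inch '0 0 0 0 0 0;0 0 0 0 0 0;0 0 0 0 0 0;0 0 0 0 0 0;0 0 0 0 0 0;0 0 0 0 0 0;0 0 0 0 0 0;0 0 0 0 0 0;0 0 0 0 0 0;0 0 0 0 0 0' 0.4
python3 -c "
from v import *
cv2.imwrite('pics/g.png',np.hstack([np.load('a.npy'),shot()]))"
```

```text
time_s: 8.15
eef_pos: [528.2, -4.5, 130.5]
ee_rot: [-0.001, 0.936, 0.352, -0.001]
force: [0.5, -0.0, 0.5]
grip_width: 1.004
grip_force: 0.0
time_s: 8.98
eef_pos: [529.1, 99.3, 132.1]
ee_rot: [-0.0, 0.936, 0.352, -0.0]
force: [0.7, 0.0, -0.6]
grip_width: 1.001
grip_force: 0.0
[529.1  99.5 132.1] [[271.3, 204.9], [271.0, 197.6], [270.8, 190.1]]
time_s: 9.87
eef_pos: [529.1, 100.1, 132.1]
ee_rot: [0.0, 0.936, 0.352, 0.0]
force: [-0.4, -0.8, -0.2]
grip_width: 0.401
grip_force: 0.0
[529.1 100.1 132.1] [[271.1, 205.0], [270.9, 197.7], [270.6, 190.2]]
```

View pics/g.png

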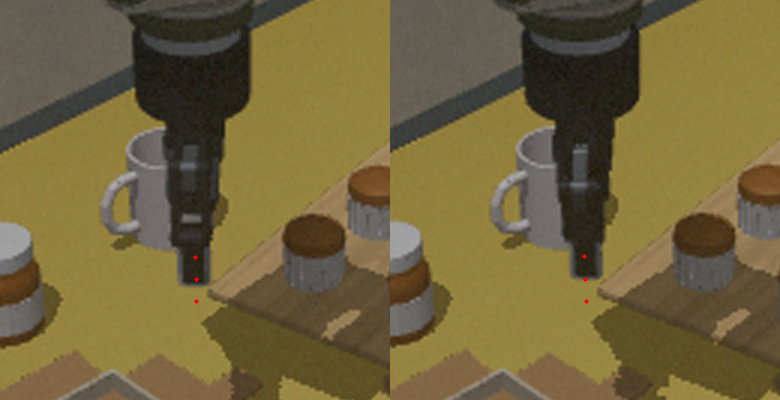

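The crop shows the fingertips at y=285 when open and y=277 at 0.4, above the projected TCP dot at y=301. I'll quantify the real tip height.

Run:
```python
from h import *
c=cap("side");R=cv2.Rodrigues(c["rvec"])[0];print(-R.T@c["tvec"])
p=np.array([529.1,100,132.1]);y=np.array([.66,-.75,0]);x=np.array([.75,.66,0])
for w,row in((85,199.6),(34,197)):
  for h in(0,10,20,30,40):
    print(w,h,[proj(c,p+s*(w/2+7)*y+[0,0,h]).round(1)[0].tolist() for s in(1,-1)])
```

```text
[-118.63322349  747.21803478  783.81781622]
85 0 [[272.1, 192.0], [270.0, 219.0]]
85 10 [[272.0, 188.2], [269.9, 215.1]]
85 20 [[271.9, 184.4], [269.7, 211.1]]
85 30 [[271.8, 180.6], [269.6, 207.1]]
85 40 [[271.7, 176.7], [269.5, 203.1]]
34 0 [[271.6, 198.6], [270.6, 211.7]]
34 10 [[271.5, 194.8], [270.5, 207.8]]
34 20 [[271.4, 190.9], [270.3, 203.9]]
34 30 [[271.2, 187.1], [270.2, 199.9]]
34 40 [[271.1, 183.1], [270.1, 195.9]]
```

The real fingertips (shut) are about 34 mm above the reported TCP, which also explains both failed grips. I'll command z about 34 mm lower from now on. Next is the nearest muffin.

```bash
python3 go.py 495 -123 60 41.3
```

```text
yaw 41.3 turn [ 0. -0. -0.] shift(after turn) [-172.8  145.1   72.1] rows>= 7
```

```bash
python3 -m inch '-24 20 0 0 0 0;-24 20 0 0 0 0;-24 20 0 0 0 0;-25 21 0 0 0 0;-25 21 0 0 0 0;-25 21 0 0 0 0;-25 21 20 0 0 0;0 0 25 0 0 0;0 0 25 0 0 0;0 0 0 0 0 0' 1 60
python3 -m inch '0 0 25 0 0 0;0 0 25 0 0 0;0 0 10 0 0 0;0 0 0 0 0 0;0 0 0 0 0 0;0 0 0 0 0 0;0 0 0 0 0 0;0 0 0 0 0 0;0 0 0 0 0 0;0 0 0 0 0 0'
python3 go.py 495 -123 -10 41.3
```

```text
time_s: 10.8
eef_pos: [492.3, -121.0, 58.3]
ee_rot: [-0.003, 0.936, 0.352, -0.003]
force: [0.2, 0.4, -1.2]
grip_width: 0.999
grip_force: 0.0
time_s: 11.63
eef_pos: [494.9, -121.7, 2.5]
ee_rot: [0.0, 0.936, 0.352, 0.0]
force: [0.3, -0.7, -0.2]
grip_width: 0.999
grip_force: 0.0
yaw 41.3 turn [ 0.01 -0.   -0.  ] shift(after turn) [-0.8  1.  12.5] rows>= 1
```

```bash
python3 -m inch '0 1 7 0 0 0;0 0 5 0 0 0;0 0 0 0 0 0;0 0 0 0 0 0;0 0 0 0 0 0;0 0 0 0 0 0;0 0 0 0 0 0;0 0 0 0 0 0;0 0 0 0 0 0;0 0 0 0 0 0'
python3 -m inch '0 0 0 0 0 0;0 0 0 0 0 0;0 0 0 0 0 0;0 0 0 0 0 0;0 0 0 0 0 0;0 0 0 0 0 0;0 0 0 0 0 0;0 0 0 0 0 0;0 0 0 0 0 0;0 0 0 0 0 0' 0 60
```

```text
time_s: 12.47
eef_pos: [495.4, -122.4, -9.8]
ee_rot: [0.0, 0.936, 0.352, 0.0]
force: [0.3, 0.6, 0.1]
grip_width: 0.996
grip_force: 0.0
time_s: 13.3
eef_pos: [495.6, -122.4, -9.4]
ee_rot: [0.0, 0.936, 0.352, 0.0]
force: [-2.7, 0.1, 6.2]
grip_width: 0.593
grip_force: 62.7
```

Gripped at 0.593, about 50 mm. Lift, and compute the carry to well 6.

```bash
python3 -m inch '0 0 -8 0 0 0;0 0 -25 0 0 0;0 0 -30 0 0 0;0 0 -30 0 0 0;0 0 -7 0 0 0;0 0 0 0 0 0;0 0 0 0 0 0;0 0 0 0 0 0;0 0 0 0 0 0;0 0 0 0 0 0'
python3 go.py 594.5 292 90 41.3
```

```text
time_s: 14.13
eef_pos: [494.9, -122.1, 89.0]
ee_rot: [-0.001, 0.936, 0.352, -0.001]
force: [0.4, -0.0, -0.3]
grip_width: 0.591
grip_force: 62.6
yaw 41.3 turn [-0.02  0.01 -0.  ] shift(after turn) [ 348.1 -245.4   -1. ] rows>= 13
```

```bash
python3 -m inch '25 -17.5 0 0 0 0;25 -17.5 0 0 0 0;25 -17.5 0 0 0 0;25 -17.5 0 0 0 0;25 -17.5 0 0 0 0;25 -17.5 0 0 0 0;25 -17.5 0 0 0 0;25 -17.5 0 0 0 0;25 -17.5 0 0 0 0;25 -17.5 0 0 0 0'
python3 -m inch '25 -17.5 0 0 0 0;25 -17.5 0 0 0 0;25 -17.5 0 0 0 0;23 -17.5 0 0 0 0;0 0 0 0 0 0;0 0 30 0 0 0;0 0 30 0 0 0;0 0 20 0 0 0;0 0 0 0 0 0;0 0 0 0 0 0'
python3 go.py 594.5 292 -13 41.3
python3 -c "
from v import *
cv2.imwrite('pics/w.png',shot())"
```

```text
time_s: 14.97
eef_pos: [567.7, 175.6, 89.3]
ee_rot: [-0.0, 0.936, 0.352, -0.001]
force: [0.6, -0.4, -0.0]
grip_width: 0.593
grip_force: 62.6
time_s: 15.8
eef_pos: [594.9, 290.9, 9.3]
ee_rot: [-0.0, 0.936, 0.352, -0.001]
force: [0.1, 0.5, 0.2]
grip_width: 0.598
grip_force: 62.6
yaw 41.3 turn [-0.01  0.02 -0.01] shift(after turn) [ 0.4 -1.1 22.3] rows>= 1
[595.9 291.2  11. ] [[187.5, 278.2], [186.4, 271.6], [185.3, 264.9]]
```

View pics/w.png

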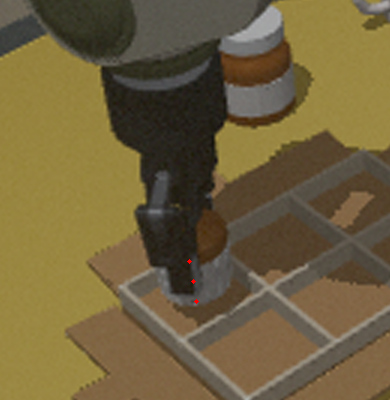

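The crop shows the muffin held upright over well 6, roughly centred: muffin column 200, well centre 196. Lower and release.

```bash
python3 -m inch '2 -1 10 0 0 0;0 0 8 0 0 0;0 0 3 0 0 0;0 0 0 0 0 0;0 0 0 0 0 0;0 0 0 0 0 0;0 0 0 0 0 0;0 0 0 0 0 0;0 0 0 0 0 0;0 0 0 0 0 0'
```

```text
time_s: 16.68
eef_pos: [596.3, 293.4, -10.8]
ee_rot: [0.0, 0.936, 0.352, 0.0]
force: [1.0, 0.6, -0.5]
grip_width: 0.597
grip_force: 62.6
```

```bash
python3 -m inch '0 0 2 0 0 0;0 0 0 0 0 0;0 0 0 0 0 0;0 0 0 0 0 0;0 0 0 0 0 0;0 0 0 0 0 0;0 0 0 0 0 0;0 0 0 0 0 0;0 0 0 0 0 0;0 0 0 0 0 0'
python3 -m inch '0 0 0 0 0 0;0 0 0 0 0 0;0 0 0 0 0 0;0 0 -10 0 0 0;0 0 -30 0 0 0;0 0 -30 0 0 0;0 0 -30 0 0 0;0 0 0 0 0 0;0 0 0 0 0 0;0 0 0 0 0 0' 1
python3 go.py 495 -123 90
python3 - <<'E'
from h import *
c=cap("top")
for b,s in muffins(c): print(b,s,back(c,b,55).round(1)[:2],back(c,b,51).round(1)[:2])
E
```

```text
time_s: 17.52
eef_pos: [596.2, 293.4, -12.9]
ee_rot: [0.0, 0.936, 0.352, 0.0]
force: [0.3, -0.0, -1.0]
grip_width: 0.592
grip_force: 62.6
time_s: 18.35
eef_pos: [595.9, 293.3, 86.9]
ee_rot: [-0.0, 0.936, 0.352, -0.0]
force: [0.0, 0.2, -0.6]
grip_width: 1.004
grip_force: 0.0
yaw 41.3 turn [-0.  0. -0.] shift(after turn) [-350.4  246.4   -3.1] rows>= 13
[346.2 191. ] [338, 183, 18, 17, 188] [ 610.8 -210.1] [ 611.2 -210.8]
[311.1 194.9] [302, 187, 19, 17, 184] [ 600.  -112.3] [ 600.4 -112.6]
[165.5 196.2] [158, 188, 16, 18, 157] [597.1 292.3] [597.5 293.5]
[383.4 199.1] [375, 191, 18, 18, 180] [ 587.9 -313.3] [ 588.3 -314.4]
[388.6 220.5] [380, 212, 18, 18, 192] [ 528.4 -326.4] [ 528.5 -327.5]
[352.5 227.3] [344, 219, 18, 18, 190] [ 509.8 -226. ] [ 509.9 -226.8]
```

It's in well 6, and the top camera agrees with the TCP to 1 mm. One board muffin has been knocked aside to (588,-314), still upright and reachable. Next is (600,-112).

```bash
python3 go.py 600 -112 40
```

```text
yaw 41.3 turn [-0.01  0.01 -0.  ] shift(after turn) [-264.   307.5   46.3] rows>= 12
```

```bash
python3 -m inch '-22 25.5 0 0 0 0;-22 25.5 0 0 0 0;-22 25.5 0 0 0 0;-22 25.5 0 0 0 0;-22 25.5 0 0 0 0;-22 25.5 0 0 0 0;-22 25.5 0 0 0 0;-22 25.5 0 0 0 0;-22 25.5 0 0 0 0;-22 25.5 0 0 0 0' 1 60
python3 -m inch '-22 26 0 0 0 0;-22 26 0 0 0 0;0 0 0 0 0 0;0 0 0 0 0 0;0 0 30 0 0 0;0 0 30 0 0 0;0 0 0 0 0 0;0 0 0 0 0 0;0 0 0 0 0 0;0 0 0 0 0 0'
python3 go.py 600 -112 -10
```

```text
time_s: 19.23
eef_pos: [598.2, -44.9, 86.0]
ee_rot: [-0.001, 0.936, 0.352, -0.001]
force: [0.7, 0.1, -0.0]
grip_width: 1.001
grip_force: 0.0
time_s: 20.07
eef_pos: [601.3, -111.3, 29.0]
ee_rot: [0.001, 0.936, 0.353, 0.001]
force: [0.5, -0.3, 0.4]
grip_width: 0.999
grip_force: 0.0
yaw 41.3 turn [ 0.02 -0.01 -0.  ] shift(after turn) [-1.5 -0.4 39. ] rows>= 2
```

```bash
python3 -m inch '-1 0 15 0 0 0;0 0 15 0 0 0;0 0 9 0 0 0;0 0 0 0 0 0;0 0 0 0 0 0;0 0 0 0 0 0;0 0 0 0 0 0;0 0 0 0 0 0;0 0 0 0 0 0;0 0 0 0 0 0'
python3 -m inch '0 0 0 0 0 0;0 0 0 0 0 0;0 0 0 0 0 0;0 0 0 0 0 0;0 0 0 0 0 0;0 0 0 0 0 0;0 0 0 0 0 0;0 0 0 0 0 0;0 0 0 0 0 0;0 0 0 0 0 0' 0 60
python3 -m inch '0 0 -10 0 0 0;0 0 -30 0 0 0;0 0 -30 0 0 0;0 0 -30 0 0 0;0 0 0 0 0 0;0 0 0 0 0 0;0 0 0 0 0 0;0 0 0 0 0 0;0 0 0 0 0 0;0 0 0 0 0 0'
python3 go.py 591.7 217 90 41.3
```

```text
time_s: 20.9
eef_pos: [599.7, -112.2, -11.6]
ee_rot: [0.0, 0.936, 0.352, 0.0]
force: [0.4, 0.8, -0.6]
grip_width: 0.999
grip_force: 0.0
time_s: 21.73
eef_pos: [599.8, -112.2, -11.4]
ee_rot: [0.0, 0.936, 0.352, 0.0]
force: [-0.4, -0.3, 5.3]
grip_width: 0.6
grip_force: 62.7
time_s: 22.57
eef_pos: [599.1, -112.0, 87.2]
ee_rot: [-0.001, 0.936, 0.352, -0.001]
force: [0.7, 0.5, -0.7]
grip_width: 0.594
grip_force: 62.7
yaw 41.3 turn [-0.01  0.01 -0.  ] shift(after turn) [ 211.6 -252.1   -2.8] rows>= 10
```

```bash
python3 -m inch '21 -25 0 0 0 0;21 -25 0 0 0 0;21 -25 0 0 0 0;21 -25 0 0 0 0;21 -25 0 0 0 0;21 -25 0 0 0 0;21 -25 0 0 0 0;21 -25 0 0 0 0;21 -25 0 0 0 0;22 -26 0 0 0 0'
python3 -m inch '0 0 0 0 0 0;0 0 0 0 0 0;0 0 0 0 0 0;0 0 30 0 0 0;0 0 30 0 0 0;0 0 20 0 0 0;0 0 10 0 0 0;0 0 0 0 0 0;0 0 0 0 0 0;0 0 0 0 0 0'
python3 go.py 591.7 217 -14.5 41.3
```

```text
time_s: 23.4
eef_pos: [592.1, 217.1, 87.6]
ee_rot: [-0.0, 0.936, 0.352, -0.0]
force: [0.2, -0.9, -0.1]
grip_width: 0.595
grip_force: 62.7
time_s: 24.23
eef_pos: [593.7, 215.4, -0.2]
ee_rot: [0.0, 0.936, 0.352, 0.001]
force: [0.0, -0.4, -0.2]
grip_width: 0.6
grip_force: 62.8
yaw 41.2 turn [ 0.01 -0.02 -0.01] shift(after turn) [-0.5 -2.5 14.3] rows>= 1
```

```bash
python3 -m inch '0 -2 5 0 0 0;0 0 5 0 0 0;0 0 3 0 0 0;0 0 0 0 0 0;0 0 0 0 0 0;0 0 0 0 0 0;0 0 0 0 0 0;0 0 0 0 0 0;0 0 0 0 0 0;0 0 0 0 0 0'
python3 -m inch '0 0 0 0 0 0;0 0 0 0 0 0;0 0 0 0 0 0;0 0 -10 0 0 0;0 0 -30 0 0 0;0 0 -30 0 0 0;0 0 -30 0 0 0;0 0 0 0 0 0;0 0 0 0 0 0;0 0 0 0 0 0' 1
python3 - <<'E'
from h import *
from go import plan
c=cap("top")
for b,s in muffins(c): print(b,s[4],back(c,b,55 if b[0]>280 else 51).round(1)[:2])
E
python3 go.py 509.8 -226 90 41.3
```

```text
time_s: 25.07
eef_pos: [591.2, 217.2, -14.9]
ee_rot: [0.0, 0.936, 0.352, 0.0]
force: [0.4, 0.0, -1.7]
grip_width: 0.599
grip_force: 62.8
time_s: 25.9
eef_pos: [590.8, 217.1, 84.8]
ee_rot: [-0.0, 0.936, 0.352, -0.0]
force: [-0.6, -0.5, -0.2]
grip_width: 0.999
grip_force: 0.0
[346.1 191.2] 189 [ 610.2 -209.8]
[197.  197.1] 63 [594.9 205.7]
[383.2 199.3] 195 [ 587.4 -312.7]
[388.9 220.2] 188 [ 529.2 -327.2]
[352.1 227.1] 191 [ 510.4 -224.9]
[  6.3 415.3] 92 [  9.1 708.6]
yaw 41.3 turn [-0.01  0.02 -0.  ] shift(after turn) [-353.1  279.5   -5.9] rows>= 13
```

```bash
python3 -m inch '-25 20 0 0 0 0;-25 20 0 0 0 0;-25 20 0 0 0 0;-25 20 0 0 0 0;-25 20 0 0 0 0;-25 20 0 0 0 0;-25 20 0 0 0 0;-25 20 0 0 0 0;-25 20 0 0 0 0;-25 20 0 0 0 0' 1 60
python3 -m inch '-25 20 0 0 0 0;-25 20 0 0 0 0;-26 20 0 0 0 0;-27 19 0 0 0 0;0 0 0 0 0 0;0 0 0 0 0 0;0 0 25 0 0 0;0 0 25 0 0 0;0 0 0 0 0 0;0 0 0 0 0 0'
python3 go.py 510 -225.5 -11 41.3
```

```text
time_s: 26.78
eef_pos: [534.2, -99.3, 84.0]
ee_rot: [-0.001, 0.936, 0.352, -0.001]
force: [0.0, 1.0, 0.3]
grip_width: 1.001
grip_force: 0.0
time_s: 27.62
eef_pos: [509.5, -224.0, 34.3]
ee_rot: [-0.001, 0.936, 0.353, -0.001]
force: [-0.1, -0.8, 0.3]
grip_width: 0.995
grip_force: 0.0
yaw 41.3 turn [-0.03  0.01  0.01] shift(after turn) [-0.6  1.5 45.3] rows>= 2
```

```bash
python3 -m inch '0 1 20 0 0 0;0 0 15 0 0 0;0 0 10 0 0 0;0 0 0 0 0 0;0 0 0 0 0 0;0 0 0 0 0 0;0 0 0 0 0 0;0 0 0 0 0 0;0 0 0 0 0 0;0 0 0 0 0 0'
python3 -m inch '0 0 0 0 0 0;0 0 0 0 0 0;0 0 0 0 0 0;0 0 0 0 0 0;0 0 0 0 0 0;0 0 0 0 0 0;0 0 0 0 0 0;0 0 0 0 0 0;0 0 0 0 0 0;0 0 0 0 0 0' 0 60
python3 -m inch '0 0 -10 0 0 0;0 0 -30 0 0 0;0 0 -30 0 0 0;0 0 -30 0 0 0;0 0 0 0 0 0;0 0 0 0 0 0;0 0 0 0 0 0;0 0 0 0 0 0;0 0 0 0 0 0;0 0 0 0 0 0'
python3 go.py 522.6 295.6 90 41.3
```

```text
time_s: 28.45
eef_pos: [510.7, -226.2, -9.6]
ee_rot: [0.0, 0.936, 0.352, 0.0]
force: [-0.7, -0.5, -0.5]
grip_width: 1.001
grip_force: 0.0
time_s: 29.28
eef_pos: [510.8, -226.2, -9.5]
ee_rot: [0.0, 0.936, 0.352, 0.0]
force: [0.0, 0.9, 5.0]
grip_width: 0.592
grip_force: 62.8
time_s: 30.12
eef_pos: [510.3, -225.9, 89.3]
ee_rot: [-0.001, 0.936, 0.352, -0.0]
force: [-0.3, 0.1, -0.9]
grip_width: 0.593
grip_force: 62.7
yaw 41.3 turn [-0.02  0.   -0.  ] shift(after turn) [ 353.4 -383.6   -0.7] rows>= 15
```

```bash
python3 -m inch '22 -24 0 0 0 0;22 -24 0 0 0 0;22 -24 0 0 0 0;22 -24 0 0 0 0;22 -24 0 0 0 0;22 -24 0 0 0 0;22 -24 0 0 0 0;22 -24 0 0 0 0;22 -24 0 0 0 0;22 -24 0 0 0 0'
python3 -m inch '22 -24 0 0 0 0;22 -24 0 0 0 0;22 -24 0 0 0 0;22 -24 0 0 0 0;22 -24 0 0 0 0;23 -24 0 0 0 0;0 0 0 0 0 0;0 0 25 0 0 0;0 0 30 0 0 0;0 0 0 0 0 0'
python3 -m inch '0 0 20 0 0 0;0 0 10 0 0 0;0 0 0 0 0 0;0 0 0 0 0 0;0 0 0 0 0 0;0 0 0 0 0 0;0 0 0 0 0 0;0 0 0 0 0 0;0 0 0 0 0 0;0 0 0 0 0 0'
python3 go.py 522.6 295.6 -12.5 41.3
```

```text
time_s: 30.95
eef_pos: [517.3, 101.0, 89.7]
ee_rot: [-0.0, 0.936, 0.352, -0.0]
force: [1.3, -0.1, -1.3]
grip_width: 0.593
grip_force: 62.7
time_s: 31.78
eef_pos: [519.4, 294.2, 29.6]
ee_rot: [-0.0, 0.936, 0.353, -0.005]
force: [-1.3, 0.1, -2.3]
grip_width: 0.593
grip_force: 62.8
time_s: 32.62
eef_pos: [522.7, 295.4, 5.3]
ee_rot: [0.0, 0.936, 0.352, 0.0]
force: [-0.1, 0.2, -1.7]
grip_width: 0.596
grip_force: 62.9
yaw 41.3 turn [ 0. -0. -0.] shift(after turn) [ 0.1 -0.2 17.8] rows>= 1
```

```bash
python3 -m inch '0 0 8 0 0 0;0 0 6 0 0 0;0 0 3 0 0 0;0 0 0 0 0 0;0 0 0 0 0 0;0 0 0 0 0 0;0 0 0 0 0 0;0 0 0 0 0 0;0 0 0 0 0 0;0 0 0 0 0 0'
python3 -m inch '0 0 0 0 0 0;0 0 0 0 0 0;0 0 0 0 0 0;0 0 -10 0 0 0;0 0 -30 0 0 0;0 0 -30 0 0 0;0 0 -30 0 0 0;0 0 0 0 0 0;0 0 0 0 0 0;0 0 0 0 0 0' 1
python3 - <<'E'
from h import *
c=cap("top")
for b,s in muffins(c): print(b,s[4],back(c,b,55 if b[0]>280 else 51).round(1)[:2])
E
python3 go.py 610.5 -210 90 41.3
```

```text
time_s: 33.45
eef_pos: [522.7, 295.4, -11.8]
ee_rot: [0.0, 0.936, 0.352, 0.0]
force: [0.0, 0.6, -1.3]
grip_width: 0.598
grip_force: 62.9
time_s: 34.28
eef_pos: [522.3, 295.2, 87.8]
ee_rot: [-0.0, 0.936, 0.352, -0.0]
force: [-0.2, 0.4, -0.1]
grip_width: 0.999
grip_force: 0.0
[346.1 191. ] 188 [ 610.8 -209.8]
[166.2 194.2] 123 [603.1 291.6]
[192.3 197.7] 167 [593.2 218.7]
[383.  199.3] 192 [ 587.4 -312.1]
[388.3 220.4] 194 [ 528.7 -325.5]
[164.3 223.8] 141 [520.6 295.4]
[  9.7 415.7] 140 [  8.  699.5]
yaw 41.3 turn [-0.01  0.02 -0.  ] shift(after turn) [-266.9  437.9   -2.8] rows>= 15
```

```bash
python3 -m inch '-16.7 27.4 0 0 0 0;-16.7 27.4 0 0 0 0;-16.7 27.4 0 0 0 0;-16.7 27.4 0 0 0 0;-16.7 27.4 0 0 0 0;-16.7 27.4 0 0 0 0;-16.7 27.4 0 0 0 0;-16.7 27.4 0 0 0 0;-16.7 27.4 0 0 0 0;-16.7 27.4 0 0 0 0' 1 60
python3 -m inch '-16.7 27.4 0 0 0 0;-16.7 27.4 0 0 0 0;-16.7 27.4 0 0 0 0;-16.7 27.4 0 0 0 0;-16.7 27.4 0 0 0 0;-16.4 27 0 0 0 0;0 0 0 0 0 0;0 0 25 0 0 0;0 0 25 0 0 0;0 0 0 0 0 0'
python3 - <<'E'
from h import *
c=cap("top")
for b,s in muffins(c): print(b,s[4],back(c,b,55 if b[0]>280 else 51).round(1)[:2])
E
python3 go.py 610.5 -210 -10.5 41.3
```

```text
time_s: 35.17
eef_pos: [577.2, -22.2, 86.9]
ee_rot: [-0.001, 0.936, 0.352, -0.001]
force: [0.6, 0.5, 0.4]
grip_width: 1.002
grip_force: 0.0
time_s: 36.0
eef_pos: [607.8, -208.2, 32.0]
ee_rot: [-0.004, 0.936, 0.352, -0.003]
force: [-1.3, 0.2, -0.9]
grip_width: 1.001
grip_force: 0.0
[165.1 196.8] 189 [595.9 294.6]
[192.5 198.1] 207 [592.1 218.2]
[164.2 223. ] 201 [522.9 295.7]
[392.8 222.6] 75 [ 522.6 -337.9]
[ 10.3 415.7] 118 [  8.  697.9]
yaw 41.3 turn [-0.06  0.02 -0.  ] shift(after turn) [ 0.2  1.8 45.5] rows>= 2
```

All three placed muffins sit at their well centres. Next, grasp the fourth.

```bash
python3 -m inch '0 0 20 0 0 0;0 0 15 0 0 0;0 0 6 0 0 0;0 0 0 0 0 0;0 0 0 0 0 0;0 0 0 0 0 0;0 0 0 0 0 0;0 0 0 0 0 0;0 0 0 0 0 0;0 0 0 0 0 0'
python3 -m inch '0 0 0 0 0 0;0 0 0 0 0 0;0 0 0 0 0 0;0 0 0 0 0 0;0 0 0 0 0 0;0 0 0 0 0 0;0 0 0 0 0 0;0 0 0 0 0 0;0 0 0 0 0 0;0 0 0 0 0 0' 0 60
python3 -m inch '0 0 -10 0 0 0;0 0 -30 0 0 0;0 0 -30 0 0 0;0 0 -30 0 0 0;0 0 0 0 0 0;0 0 0 0 0 0;0 0 0 0 0 0;0 0 0 0 0 0;0 0 0 0 0 0;0 0 0 0 0 0'
python3 go.py 587 143.2 90 41.3
```

```text
time_s: 36.88
eef_pos: [611.0, -209.9, -2.6]
ee_rot: [0.0, 0.936, 0.352, 0.0]
force: [0.7, -0.4, 0.0]
grip_width: 0.999
grip_force: 0.0
time_s: 37.72
eef_pos: [611.3, -210.1, -2.3]
ee_rot: [0.0, 0.936, 0.352, 0.0]
force: [0.3, -0.9, 5.5]
grip_width: 0.591
grip_force: 62.8
time_s: 38.55
eef_pos: [610.6, -209.7, 96.1]
ee_rot: [-0.001, 0.936, 0.352, -0.001]
force: [-0.4, -0.4, -1.0]
grip_width: 0.592
grip_force: 62.7
yaw 41.3 turn [-0.02  0.01 -0.  ] shift(after turn) [ 215.2 -280.7    6.1] rows>= 11
```

```bash
python3 -m inch '21.5 -28 0 0 0 0;21.5 -28 0 0 0 0;21.5 -28 0 0 0 0;21.5 -28 0 0 0 0;21.5 -28 0 0 0 0;21.5 -28 0 0 0 0;21.5 -28 0 0 0 0;21.5 -28 0 0 0 0;21.5 -28 0 0 0 0;21.5 -28 0 0 0 0'
python3 -m inch '0 0 0 0 0 0;0 0 0 0 0 0;0 0 30 0 0 0;0 0 30 0 0 0;0 0 20 0 0 0;0 0 5 0 0 0;0 0 0 0 0 0;0 0 0 0 0 0;0 0 0 0 0 0;0 0 0 0 0 0'
python3 go.py 587 143.2 -5.5 41.3
```

```text
time_s: 39.38
eef_pos: [587.3, 144.1, 96.8]
ee_rot: [-0.0, 0.936, 0.352, -0.0]
force: [0.4, 0.6, -0.6]
grip_width: 0.595
grip_force: 62.8
time_s: 40.22
eef_pos: [588.7, 142.2, 13.6]
ee_rot: [0.0, 0.936, 0.352, 0.001]
force: [0.5, -0.6, -0.7]
grip_width: 0.592
grip_force: 62.8
yaw 41.3 turn [ 0.02 -0.02 -0.01] shift(after turn) [-0.7 -1.9 19.1] rows>= 1
```

```bash
python3 -m inch '0 -1 7 0 0 0;0 0 6 0 0 0;0 0 4 0 0 0;0 0 0 0 0 0;0 0 0 0 0 0;0 0 0 0 0 0;0 0 0 0 0 0;0 0 0 0 0 0;0 0 0 0 0 0;0 0 0 0 0 0'
python3 -m inch '0 0 0 0 0 0;0 0 0 0 0 0;0 0 0 0 0 0;0 0 -10 0 0 0;0 0 -30 0 0 0;0 0 -30 0 0 0;0 0 -25 0 0 0;0 0 0 0 0 0;0 0 0 0 0 0;0 0 0 0 0 0' 1
python3 - <<'E'
from h import *
c=cap("top")
for b,s in muffins(c): print(b,s[4],back(c,b,55 if b[0]>280 else 51).round(1)[:2])
E
python3 go.py 587.5 -312.5 90 41.3
```

```text
time_s: 41.05
eef_pos: [587.2, 143.1, -4.8]
ee_rot: [0.0, 0.936, 0.352, 0.0]
force: [-0.6, 0.1, -1.2]
grip_width: 0.595
grip_force: 62.8
time_s: 41.88
eef_pos: [586.7, 143.1, 89.7]
ee_rot: [-0.0, 0.936, 0.352, -0.0]
force: [0.1, 0.3, 0.5]
grip_width: 0.998
grip_force: 0.0
[383.4 198.9] 189 [ 588.5 -313.3]
[388.5 220.3] 188 [ 529.  -326.1]
[  9.7 415.6] 137 [  8.3 699.5]
yaw 41.3 turn [-0.01  0.01 -0.  ] shift(after turn) [-299.9  342.9   -0.9] rows>= 14
```

```bash
python3 -m inch '-21.4 24.5 0 0 0 0;-21.4 24.5 0 0 0 0;-21.4 24.5 0 0 0 0;-21.4 24.5 0 0 0 0;-21.4 24.5 0 0 0 0;-21.4 24.5 0 0 0 0;-21.4 24.5 0 0 0 0;-21.4 24.5 0 0 0 0;-21.4 24.5 0 0 0 0;-21.4 24.5 0 0 0 0' 1 60
python3 -m inch '-21.4 24.5 0 0 0 0;-21.4 24.5 0 0 0 0;-21.4 24.5 0 0 0 0;-21.4 24.5 0 0 0 0;0 0 0 0 0 0;0 0 0 0 0 0;0 0 25 0 0 0;0 0 25 0 0 0;0 0 0 0 0 0;0 0 0 0 0 0'
python3 go.py 588 -313 -10 41.3
python3 - <<'E'
from h import *
c=cap("top")
for b,s in muffins(c): print(b,s[4],back(c,b,55 if b[0]>280 else 51).round(1)[:2])
E
```

```text
time_s: 42.77
eef_pos: [587.2, -183.5, 88.8]
ee_rot: [-0.001, 0.936, 0.352, -0.001]
force: [-0.2, 0.9, -0.0]
grip_width: 0.998
grip_force: 0.0
time_s: 43.6
eef_pos: [587.8, -310.8, 39.1]
ee_rot: [-0.001, 0.936, 0.353, -0.001]
force: [0.0, 0.3, 0.8]
grip_width: 0.997
grip_force: 0.0
yaw 41.3 turn [-0.03  0.    0.01] shift(after turn) [-1.4  1.8 49.1] rows>= 2
[165.2 196.6] 189 [596.4 294.3]
[192.3 198.2] 201 [591.8 218.7]
[218.9 199.9] 187 [586.9 144.5]
[164.  223.4] 199 [521.7 296.2]
[  9.6 415.6] 119 [  8.3 699.8]
```

```bash
python3 -m inch '0 0 20 0 0 0;0 0 18 0 0 0;0 0 10 0 0 0;0 0 0 0 0 0;0 0 0 0 0 0;0 0 0 0 0 0;0 0 0 0 0 0;0 0 0 0 0 0;0 0 0 0 0 0;0 0 0 0 0 0'
python3 -m inch '0 0 0 0 0 0;0 0 0 0 0 0;0 0 0 0 0 0;0 0 0 0 0 0;0 0 0 0 0 0;0 0 0 0 0 0;0 0 0 0 0 0;0 0 0 0 0 0;0 0 0 0 0 0;0 0 0 0 0 0' 0 60
python3 -m inch '0 0 -10 0 0 0;0 0 -30 0 0 0;0 0 -30 0 0 0;0 0 -30 0 0 0;0 0 0 0 0 0;0 0 0 0 0 0;0 0 0 0 0 0;0 0 0 0 0 0;0 0 0 0 0 0;0 0 0 0 0 0'
python3 go.py 517.9 221.8 90 41.3
```

```text
time_s: 44.48
eef_pos: [588.4, -312.4, -7.5]
ee_rot: [0.0, 0.936, 0.352, 0.0]
force: [0.5, -0.4, -0.5]
grip_width: 1.001
grip_force: 0.0
time_s: 45.32
eef_pos: [588.6, -312.5, -7.4]
ee_rot: [0.0, 0.936, 0.352, 0.0]
force: [-0.1, 0.0, 5.8]
grip_width: 0.592
grip_force: 62.7
time_s: 46.15
eef_pos: [587.9, -312.1, 91.1]
ee_rot: [-0.001, 0.936, 0.352, -0.0]
force: [0.1, 0.0, -0.4]
grip_width: 0.593
grip_force: 62.6
yaw 41.3 turn [-0.02  0.   -0.  ] shift(after turn) [ 299.7 -447.3    1.1] rows>= 16
```

```bash
python3 -m inch '18.7 -28 0 0 0 0;18.7 -28 0 0 0 0;18.7 -28 0 0 0 0;18.7 -28 0 0 0 0;18.7 -28 0 0 0 0;18.7 -28 0 0 0 0;18.7 -28 0 0 0 0;18.7 -28 0 0 0 0;18.7 -28 0 0 0 0;18.7 -28 0 0 0 0'
python3 -m inch '18.7 -28 0 0 0 0;18.7 -28 0 0 0 0;18.7 -28 0 0 0 0;18.7 -28 0 0 0 0;18.7 -28 0 0 0 0;18.7 -27 0 0 0 0;0 0 0 0 0 0;0 0 25 0 0 0;0 0 30 0 0 0;0 0 0 0 0 0'
python3 -m inch '0 0 20 0 0 0;0 0 8 0 0 0;0 0 0 0 0 0;0 0 0 0 0 0;0 0 0 0 0 0;0 0 0 0 0 0;0 0 0 0 0 0;0 0 0 0 0 0;0 0 0 0 0 0;0 0 0 0 0 0'
python3 go.py 517.9 221.8 -10.5 41.3
```

```text
time_s: 46.98
eef_pos: [543.5, 23.0, 91.8]
ee_rot: [-0.0, 0.936, 0.352, -0.0]
force: [0.4, -0.4, -0.4]
grip_width: 0.595
grip_force: 62.7
time_s: 47.82
eef_pos: [515.1, 220.3, 32.2]
ee_rot: [-0.001, 0.936, 0.353, -0.005]
force: [-1.7, -0.3, -2.1]
grip_width: 0.594
grip_force: 62.8
time_s: 48.65
eef_pos: [518.4, 221.0, 9.3]
ee_rot: [0.0, 0.936, 0.352, 0.0]
force: [-0.4, 0.4, -0.7]
grip_width: 0.593
grip_force: 62.8
yaw 41.3 turn [ 0. -0. -0.] shift(after turn) [ 0.2 -0.9 19.8] rows>= 1
```

```bash
python3 -m inch '0 -1 8 0 0 0;0 0 7 0 0 0;0 0 4 0 0 0;0 0 0 0 0 0;0 0 0 0 0 0;0 0 0 0 0 0;0 0 0 0 0 0;0 0 0 0 0 0;0 0 0 0 0 0;0 0 0 0 0 0'
python3 -m inch '0 0 0 0 0 0;0 0 0 0 0 0;0 0 0 0 0 0;0 0 -10 0 0 0;0 0 -30 0 0 0;0 0 -30 0 0 0;0 0 -30 0 0 0;0 0 0 0 0 0;0 0 0 0 0 0;0 0 0 0 0 0' 1
python3 - <<'E'
from h import *
c=cap("top")
for b,s in muffins(c): print(b,s[4],back(c,b,55 if b[0]>280 else 51).round(1)[:2])
E
python3 go.py 528.8 -326.3 90 41.3
```

```text
time_s: 49.48
eef_pos: [517.7, 221.8, -9.9]
ee_rot: [0.0, 0.936, 0.352, 0.0]
force: [0.1, 0.2, -0.4]
grip_width: 0.593
grip_force: 62.9
time_s: 50.32
eef_pos: [517.2, 221.7, 89.9]
ee_rot: [-0.0, 0.936, 0.352, -0.0]
force: [-0.2, 0.1, -1.2]
grip_width: 1.002
grip_force: 0.0
[164.1 192.3] 86 [608.5 297.6]
[192.7 196. ] 144 [598.  217.7]
[219.  199.2] 150 [588.9 144.3]
[388.6 220.3] 183 [ 529.  -326.4]
[  9.8 415.6] 134 [  8.3 699.2]
yaw 41.3 turn [-0.01  0.01 -0.  ] shift(after turn) [-352.8  419.5   -0.7] rows>= 16
```

```bash
python3 -m inch '-22 26.2 0 0 0 0;-22 26.2 0 0 0 0;-22 26.2 0 0 0 0;-22 26.2 0 0 0 0;-22 26.2 0 0 0 0;-22 26.2 0 0 0 0;-22 26.2 0 0 0 0;-22 26.2 0 0 0 0;-22 26.2 0 0 0 0;-22 26.2 0 0 0 0' 1 60
python3 -m inch '-22 26.2 0 0 0 0;-22 26.2 0 0 0 0;-22 26.2 0 0 0 0;-22 26.2 0 0 0 0;-22 26.2 0 0 0 0;-22.4 26.2 0 0 0 0;0 0 0 0 0 0;0 0 25 0 0 0;0 0 25 0 0 0;0 0 0 0 0 0'
python3 go.py 529 -326.3 -10 41.3
python3 - <<'E'
from h import *
c=cap("top")
for b,s in muffins(c): print(b,s[4],back(c,b,55 if b[0]>280 else 51).round(1)[:2])
E
```

```text
time_s: 51.2
eef_pos: [524.3, -121.7, 89.0]
ee_rot: [-0.001, 0.936, 0.352, -0.001]
force: [0.0, 1.2, 0.0]
grip_width: 1.004
grip_force: 0.0
time_s: 52.03
eef_pos: [526.6, -323.5, 34.3]
ee_rot: [-0.005, 0.936, 0.352, -0.002]
force: [-0.5, 1.6, -1.3]
grip_width: 1.002
grip_force: 0.0
yaw 41.3 turn [-0.1   0.01 -0.01] shift(after turn) [-0.1  3.7 44.3] rows>= 2
[165.3 196.8] 195 [595.9 294. ]
[192.6 197.8] 192 [592.9 217.9]
[219.  199.8] 199 [587.2 144.3]
[164.2 223.1] 199 [522.6 295.7]
[190.6 225. ] 193 [517.2 222.4]
[  9.6 415.7] 130 [  8.  699.8]
```

```bash
python3 -m inch '0 0 20 0 0 0;0 0 18 0 0 0;0 0 10 0 0 0;0 0 0 0 0 0;0 0 0 0 0 0;0 0 0 0 0 0;0 0 0 0 0 0;0 0 0 0 0 0;0 0 0 0 0 0;0 0 0 0 0 0'
python3 -m inch '0 0 0 0 0 0;0 0 0 0 0 0;0 0 0 0 0 0;0 0 0 0 0 0;0 0 0 0 0 0;0 0 0 0 0 0;0 0 0 0 0 0;0 0 0 0 0 0;0 0 0 0 0 0;0 0 0 0 0 0' 0 60
python3 -m inch '0 0 -10 0 0 0;0 0 -30 0 0 0;0 0 -30 0 0 0;0 0 -30 0 0 0;0 0 0 0 0 0;0 0 0 0 0 0;0 0 0 0 0 0;0 0 0 0 0 0;0 0 0 0 0 0;0 0 0 0 0 0'
python3 go.py 513.2 147.9 90 41.3
```

```text
time_s: 52.92
eef_pos: [529.4, -325.9, -7.5]
ee_rot: [0.0, 0.936, 0.352, 0.0]
force: [0.3, 0.2, -0.4]
grip_width: 1.001
grip_force: 0.0
time_s: 53.75
eef_pos: [529.5, -325.9, -7.5]
ee_rot: [0.0, 0.936, 0.352, 0.0]
force: [0.1, 0.7, 5.3]
grip_width: 0.589
grip_force: 62.8
time_s: 54.58
eef_pos: [529.0, -325.5, 91.1]
ee_rot: [-0.001, 0.936, 0.352, -0.0]
force: [-0.4, 0.2, -0.9]
grip_width: 0.593
grip_force: 62.7
yaw 41.3 turn [-0.02  0.   -0.  ] shift(after turn) [ 300.6 -366.     1.1] rows>= 14
```

```bash
python3 -m inch '21.5 -26.1 0 0 0 0;21.5 -26.1 0 0 0 0;21.5 -26.1 0 0 0 0;21.5 -26.1 0 0 0 0;21.5 -26.1 0 0 0 0;21.5 -26.1 0 0 0 0;21.5 -26.1 0 0 0 0;21.5 -26.1 0 0 0 0;21.5 -26.1 0 0 0 0;21.5 -26.1 0 0 0 0'
python3 -m inch '21.5 -26.1 0 0 0 0;21.5 -26.1 0 0 0 0;21.5 -26.1 0 0 0 0;21.5 -26.1 0 0 0 0;0 0 0 0 0 0;0 0 0 0 0 0;0 0 0 0 0 0;0 0 25 0 0 0;0 0 30 0 0 0;0 0 0 0 0 0'
python3 -m inch '0 0 20 0 0 0;0 0 8 0 0 0;0 0 0 0 0 0;0 0 0 0 0 0;0 0 0 0 0 0;0 0 0 0 0 0;0 0 0 0 0 0;0 0 0 0 0 0;0 0 0 0 0 0;0 0 0 0 0 0'
python3 go.py 513.2 147.9 -10.5 41.3
```

```text
time_s: 55.42
eef_pos: [518.3, 13.9, 91.8]
ee_rot: [-0.0, 0.936, 0.352, -0.0]
force: [-0.0, 0.1, -0.7]
grip_width: 0.592
grip_force: 62.8
time_s: 56.25
eef_pos: [511.6, 145.9, 32.7]
ee_rot: [-0.001, 0.936, 0.352, -0.004]
force: [0.4, 0.5, -1.6]
grip_width: 0.595
grip_force: 62.9
time_s: 57.08
eef_pos: [514.5, 147.5, 9.2]
ee_rot: [0.0, 0.936, 0.352, 0.0]
force: [0.0, -0.0, 0.3]
grip_width: 0.594
grip_force: 63.0
yaw 41.3 turn [ 0. -0. -0.] shift(after turn) [-0.7 -1.2 19.7] rows>= 1
```

```bash
python3 -m inch '-1 -1 8 0 0 0;0 0 7 0 0 0;0 0 4 0 0 0;0 0 0 0 0 0;0 0 0 0 0 0;0 0 0 0 0 0;0 0 0 0 0 0;0 0 0 0 0 0;0 0 0 0 0 0;0 0 0 0 0 0'
python3 -m inch '0 0 0 0 0 0;0 0 0 0 0 0;0 0 0 0 0 0;0 0 -10 0 0 0;0 0 -30 0 0 0;0 0 -30 0 0 0;0 0 -30 0 0 0;0 0 0 0 0 0;0 0 0 0 0 0;0 0 0 0 0 0' 1
python3 go.py 400 -80 90 -3.7
```

```text
time_s: 57.92
eef_pos: [513.1, 147.5, -9.8]
ee_rot: [0.0, 0.936, 0.352, 0.0]
force: [1.0, 0.1, -0.6]
grip_width: 0.594
grip_force: 63.0
time_s: 58.75
eef_pos: [512.7, 147.5, 89.9]
ee_rot: [-0.0, 0.936, 0.352, -0.0]
force: [0.1, 0.5, -1.4]
grip_width: 1.002
grip_force: 0.0
yaw 41.3 turn [-0.    0.01  7.5 ] shift(after turn) [-9.780e+01  2.343e+02 -1.000e-01] rows>= 8
```

```bash
python3 -m inch '0 0 0 0 0 0.75;0 0 0 0 0 0.75;0 0 0 0 0 0.75;0 0 0 0 0 0.75;0 0 0 0 0 0.75;0 0 0 0 0 0.75;0 0 0 0 0 0.75;0 0 0 0 0 0.75;0 0 0 0 0 0.75;0 0 0 0 0 0.75' 0.65 20
python3 -m inch '-12 29 0 0 0 0;-12 29 0 0 0 0;-12 29 0 0 0 0;-12 29 0 0 0 0;-12 29 0 0 0 0;-12 29 0 0 0 0;-12 29 0 0 0 0;-12 29 0 0 0 0;0 0 0 0 0 0;0 0 0 0 0 0'
cat > flap.py <<'E'
from h import *
from scipy.optimize import minimize_scalar
C=np.array([554.85,219.41,0]);a0=-.0639;ex=np.array([np.cos(a0),np.sin(a0),0]);ey=np.array([-np.sin(a0),np.cos(a0),0]);ez=np.array([0,0,1.])
F=dict(near=(-ex,80,ey,111),far=(ex,80,ey,111),left=(ey,117,ex,74),right=(-ey,117,ex,74))
def poly(f,a,g=0):
    o,h,w,W=F[f];T=15+g;D=42+g;E=72+g;W=W+g
    q=[(5,-W),(D,-W),(D,-T),(E,-T),(E,T),(D,T),(D,W),(5,W)]
    return np.array([C+10*ez+o*h+(o*np.cos(a)+ez*np.sin(a))*r+w*s-(0*ez) for r,s in q])
def score(a,f,cs):
    t=0
    for c in cs:
        S=cv2.GaussianBlur(cv2.cvtColor(c["image"],cv2.COLOR_RGB2HSV)[:,:,1].astype(np.float32),(0,0),1)
        S=cv2.resize(S,None,fx=4,fy=4,interpolation=cv2.INTER_LINEAR);m=[]
        for g in(0,7):
            k=np.zeros(S.shape,np.uint8);cv2.fillPoly(k,[np.int32(4*proj(c,poly(f,a,g)))],1);m.append(k)
        t+=S[m[0]>0].mean()-S[(m[1]>0)&(m[0]==0)].mean()
    return t
E
python3 - <<'E'
from flap import *
t,s=cap("top"),cap("side","sf")
for b,q in muffins(t): print(b,q[4],back(t,b,51).round(1)[:2])
for f in F:
    A=np.arange(0,.36,.02)
    print(f,[A[np.argmin([score(a,f,cs) for a in A])].round(2) for cs in([t],[s],[t,s])])
E
python3 go.py 416 228.3 60 -3.7
```

```text
time_s: 59.58
eef_pos: [512.3, 147.4, 88.8]
ee_rot: [0.0, 0.999, -0.034, -0.001]
force: [0.1, 0.0, 0.2]
grip_width: 0.647
grip_force: 0.0
time_s: 60.42
eef_pos: [401.4, -78.4, 89.4]
ee_rot: [-0.0, 0.999, -0.034, -0.001]
force: [-0.8, 0.4, -0.4]
grip_width: 0.646
grip_force: 0.0
[165.1 196.5] 188 [596.7 294.6]
[192.4 198.3] 201 [591.5 218.4]
[219.3 199.5] 194 [588.  143.4]
[163.9 223.4] 198 [521.7 296.5]
[190.6 225.1] 194 [516.9 222.4]
[217.5 226.6] 197 [512.6 147.8]
[ 10.5 415.3] 91 [  9.1 697.4]
near [np.float64(0.08), np.float64(0.0), np.float64(0.0)]
far [np.float64(0.26), np.float64(0.28), np.float64(0.28)]
left [np.float64(0.32), np.float64(0.0), np.float64(0.08)]
right [np.float64(0.0), np.float64(0.16), np.float64(0.12)]
yaw -3.7 turn [-0.01  0.01 -0.  ] shift(after turn) [  -5.8 -305.7   29.6] rows>= 9
```

View pics/sf.png

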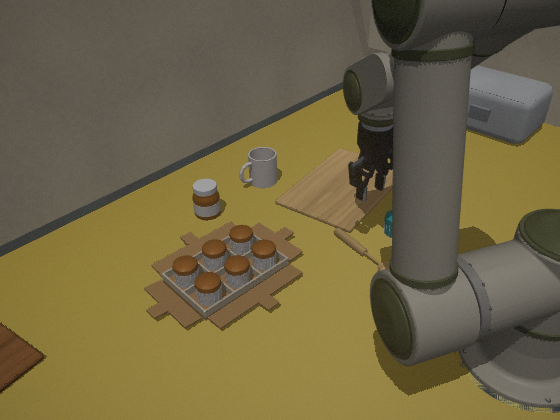

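The side view shows all six muffins upright in their wells around (225,265), and the panels flat. Now the near flap.

```bash
python3 -m inch '-0.6 -30.5 0 0 0 0;-0.6 -30.5 0 0 0 0;-0.6 -30.5 0 0 0 0;-0.6 -30.5 0 0 0 0;-0.6 -30.5 0 0 0 0;-0.6 -30.5 0 0 0 0;-0.6 -30.5 0 0 0 0;-0.6 -30.5 0 0 0 0;-0.6 -30.5 0 0 0 0;-0.6 -30.5 0 0 0 0' 0.65 20
python3 -m inch '0 0 0 0 0 0;0 0 0 0 0 0;0 0 30 0 0 0;0 0 30 0 0 0;0 0 30 0 0 0;0 0 12 0 0 0;0 0 0 0 0 0;0 0 0 0 0 0;0 0 0 0 0 0;0 0 0 0 0 0'
python3 go.py 416 228.3 -32 -3.7
```

```text
time_s: 61.35
eef_pos: [415.1, 229.8, 89.7]
ee_rot: [0.0, 1.0, -0.031, -0.0]
force: [-0.2, -0.3, 0.1]
grip_width: 0.65
grip_force: 0.0
time_s: 62.18
eef_pos: [416.8, 227.1, -10.7]
ee_rot: [-0.0, 0.999, -0.033, 0.001]
force: [-0.2, -0.8, -0.1]
grip_width: 0.65
grip_force: 0.0
yaw -3.7 turn [-0.01 -0.02 -0.  ] shift(after turn) [-0.9 -1.1 21.3] rows>= 1
```

```bash
python3 -m inch '0 -1 8 0 0 0;0 0 6 0 0 0;0 0 5 0 0 0;0 0 0 0 0 0;0 0 0 0 0 0;0 0 0 0 0 0;0 0 0 0 0 0;0 0 0 0 0 0;0 0 0 0 0 0;0 0 0 0 0 0'
python3 -m inch '0 0 0 0 0 0;0 0 0 0 0 0;0 0 0 0 0 0;0 0 0 0 0 0;0 0 0 0 0 0;0 0 0 0 0 0;0 0 0 0 0 0;0 0 0 0 0 0;0 0 0 0 0 0;0 0 0 0 0 0' 0 20
```

```text
time_s: 63.02
eef_pos: [416.2, 228.0, -30.8]
ee_rot: [-0.0, 0.999, -0.033, 0.0]
force: [-0.1, 0.7, -0.2]
grip_width: 0.652
grip_force: 0.0
time_s: 63.85
eef_pos: [416.2, 229.0, -30.7]
ee_rot: [-0.001, 0.999, -0.033, 0.0]
force: [-1.1, 8.1, 1.0]
grip_width: 0.341
grip_force: 24.8
```

```bash
python3 -m inch '2 -1 -9 0 0 0;3.5 -1 -9.5 0 0 0;4.5 0 -8 0 0 0;6.5 0 -7.5 0 0 0;7 0 -6 0 0 0;0 0 0 0 0 0;0 0 0 0 0 0;0 0 0 0 0 0;0 0 0 0 0 0;0 0 0 0 0 0'
python3 -m inch '8.5 0 -5 0 0 0;9 0 -3.5 0 0 0;9 0 -2 0 0 0;10 0 -0.5 0 0 0;2 0 0 0 0 0;0 0 0 0 0 0;0 0 0 0 0 0;0 0 0 0 0 0;0 0 0 0 0 0;0 0 0 0 0 0'
python3 -c "
from v import *
cv2.imwrite('pics/n.png',np.vstack([shot()]))"
```

```text
time_s: 64.68
eef_pos: [439.6, 227.8, 9.5]
ee_rot: [0.001, 0.999, -0.032, -0.0]
force: [-3.7, -6.4, 3.4]
grip_width: 0.346
grip_force: 24.4
time_s: 65.52
eef_pos: [478.5, 225.3, 20.6]
ee_rot: [0.0, 0.999, -0.033, 0.0]
force: [-2.2, -6.0, 2.1]
grip_width: 0.346
grip_force: 21.0
[478.5 225.4  20.6] [[248.0, 284.8], [247.5, 278.1], [247.0, 271.2]]
```

View pics/n.png

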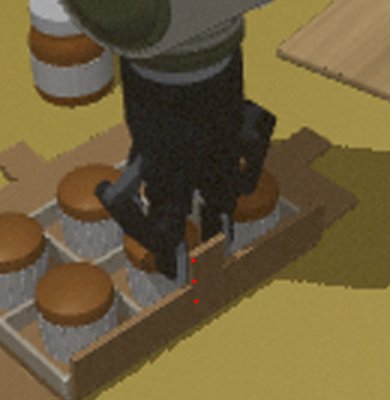

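The near panel stands up between the fingers at (210,245). Press it on to its stop, then release.

```bash
python3 -m inch '3 0 0 0 0 0;2 0 0 0 0 0;0 0 0 0 0 0;0 0 0 0 0 0;0 0 0 0 0 0;0 0 0 0 0 0;0 0 0 0 0 0;0 0 0 0 0 0;0 0 0 0 0 0;0 0 0 0 0 0'
python3 -m inch '0 0 0 0 0 0;0 0 0 0 0 0;0 0 0 0 0 0;0 0 0 0 0 0;0 0 -10 0 0 0;0 0 -30 0 0 0;0 0 -30 0 0 0;0 0 0 0 0 0;0 0 0 0 0 0;0 0 0 0 0 0' 0.65 20
python3 go.py 692.5 210.6 90 -3.7
python3 go.py 542.5 43.8 90 86.3
```

```text
time_s: 66.4
eef_pos: [483.0, 225.1, 20.4]
ee_rot: [0.0, 0.999, -0.032, -0.0]
force: [-3.4, -4.1, 1.9]
grip_width: 0.343
grip_force: 20.0
time_s: 67.23
eef_pos: [482.8, 225.6, 90.0]
ee_rot: [0.0, 0.999, -0.033, -0.0]
force: [-0.3, -0.1, -1.5]
grip_width: 0.646
grip_force: 0.0
yaw -3.7 turn [ 0.  0. -0.] shift(after turn) [210.2   1.4  -0. ] rows>= 7
yaw -3.7 turn [ -0.   0. -15.] shift(after turn) [-177.6   71.3   -0. ] rows>= 6
```

```bash
python3 -m inch '30 0.2 0 0 0 0;30 0.2 0 0 0 0;30 0.2 0 0 0 0;30 0.2 0 0 0 0;30 0.2 0 0 0 0;30 0.2 0 0 0 0;30 0.2 0 0 0 0;0 0 0 0 0 0;0 0 0 0 0 0;0 0 0 0 0 0' 0.65 20
python3 - <<'E'
from flap import *
t,s=cap("top"),cap("side","sn")
A=np.arange(.9,1.75,.05)
for cs in([t],[s]): print([round(float(score(a,"near",cs)),1) for a in A])
E
python3 -m inch '0 0 30 0 0 0;0 0 30 0 0 0;0 0 30 0 0 0;0 0 10 0 0 0;0 0 0 0 0 0;0 0 0 0 0 0;0 0 0 0 0 0;0 0 0 0 0 0;0 0 0 0 0 0;0 0 0 0 0 0'
python3 go.py 692.5 210.6 -31 -3.7
```

```text
time_s: 68.07
eef_pos: [691.5, 210.7, 88.7]
ee_rot: [0.0, 0.999, -0.032, -0.001]
force: [0.0, 0.6, 0.0]
grip_width: 0.653
grip_force: 0.0
[-3.3, -4.5, -4.4, -2.8, -7.3, -3.9, -6.1, -6.3, -5.5, -6.2, -11.1, -7.0, -1.4, -1.5, -10.0, -0.4, -3.4]
[-2.3, -0.1, 0.6, 1.7, 2.6, 4.0, 8.6, 12.2, 15.4, 21.5, 30.4, 40.7, 46.9, 47.4, 40.8, 32.1, 26.3]
time_s: 69.0
eef_pos: [693.0, 210.7, -8.8]
ee_rot: [-0.0, 0.999, -0.033, 0.001]
force: [0.4, 0.7, 1.2]
grip_width: 0.646
grip_force: 0.0
yaw -3.7 turn [-0.   -0.01 -0.  ] shift(after turn) [-0.5  0.1 22.2] rows>= 1
```

```bash
python3 -m inch '0 0 8 0 0 0;0 0 7 0 0 0;0 0 5 0 0 0;0 0 0 0 0 0;0 0 0 0 0 0;0 0 0 0 0 0;0 0 0 0 0 0;0 0 0 0 0 0;0 0 0 0 0 0;0 0 0 0 0 0'
python3 -m inch '0 0 0 0 0 0;0 0 0 0 0 0;0 0 0 0 0 0;0 0 0 0 0 0;0 0 0 0 0 0;0 0 0 0 0 0;0 0 0 0 0 0;0 0 0 0 0 0;0 0 0 0 0 0;0 0 0 0 0 0' 0 20
```

```text
time_s: 69.83
eef_pos: [692.6, 210.6, -29.7]
ee_rot: [-0.0, 0.999, -0.033, 0.0]
force: [-0.4, 0.0, 0.6]
grip_width: 0.651
grip_force: 0.0
time_s: 70.67
eef_pos: [692.8, 211.7, -29.6]
ee_rot: [-0.001, 0.999, -0.032, 0.001]
force: [1.4, 4.6, 0.3]
grip_width: 0.343
grip_force: 25.1
```

```bash
python3 -m inch '-2.5 -1 -9 0 0 0;-4 0 -9 0 0 0;-5 0 -8 0 0 0;-6.5 0 -7.5 0 0 0;-7 0 -6 0 0 0;0 0 0 0 0 0;0 0 0 0 0 0;0 0 0 0 0 0;0 0 0 0 0 0;0 0 0 0 0 0'
python3 -m inch '-8.5 0 -5 0 0 0;-9 0 -3.5 0 0 0;-9 0 -2 0 0 0;-9 0 -0.5 0 0 0;-2 0 0 0 0 0;0 0 0 0 0 0;0 0 0 0 0 0;0 0 0 0 0 0;0 0 0 0 0 0;0 0 0 0 0 0'
python3 -m inch '-2 0 0 0 0 0;-2 0 0 0 0 0;-2 0 0 0 0 0;0 0 0 0 0 0;0 0 0 0 0 0;0 0 0 0 0 0;0 0 0 0 0 0;0 0 0 0 0 0;0 0 0 0 0 0;0 0 0 0 0 0'
```

```text
time_s: 71.5
eef_pos: [667.4, 213.3, 9.9]
ee_rot: [-0.0, 0.999, -0.033, -0.001]
force: [-4.9, 1.7, 2.6]
grip_width: 0.342
grip_force: 27.0
time_s: 72.33
eef_pos: [631.2, 215.6, 21.2]
ee_rot: [-0.0, 0.999, -0.033, 0.001]
force: [4.1, 1.8, 2.5]
grip_width: 0.343
grip_force: 26.0
time_s: 73.17
eef_pos: [628.9, 215.8, 21.3]
ee_rot: [-0.001, 0.999, -0.033, 0.006]
force: [25.2, 4.4, -8.0]
grip_width: 0.348
grip_force: 24.7
```

```bash
python3 -m inch '0 0 0 0 0 0;0 0 0 0 0 0;0 0 0 0 0 0;0 0 0 0 0 0;0 0 -10 0 0 0;0 0 -30 0 0 0;0 0 -30 0 0 0;0 0 0 0 0 0;0 0 0 0 0 0;0 0 0 0 0 0' 0.65 20
python3 -m inch '0 0 0 0 0 -1;0 0 0 0 0 -1;0 0 0 0 0 -1;0 0 0 0 0 -1;0 0 0 0 0 -1;0 0 0 0 0 -1;0 0 0 0 0 -1;0 0 0 0 0 -1;0 0 0 0 0 -1;0 0 0 0 0 -1'
python3 -m inch '0 0 0 0 0 -1;0 0 0 0 0 -1;0 0 0 0 0 -1;0 0 0 0 0 -1;0 0 0 0 0 -1;0 0 0 0 0 0;0 0 0 0 0 0;0 0 0 0 0 0;0 0 0 0 0 0;0 0 0 0 0 0'
python3 go.py 543.7 43.8 91 86.3; python3 go.py 566 394.8 91 86.3
```

```text
time_s: 74.0
eef_pos: [623.8, 216.0, 90.5]
ee_rot: [0.0, 0.999, -0.033, -0.0]
force: [-0.3, -0.4, 0.6]
grip_width: 0.652
grip_force: 0.0
time_s: 74.83
eef_pos: [623.5, 215.9, 89.2]
ee_rot: [-0.0, 0.881, 0.474, -0.001]
force: [-0.1, 0.1, 0.2]
grip_width: 0.653
grip_force: 0.0
time_s: 75.67
eef_pos: [624.2, 216.0, 90.4]
ee_rot: [-0.0, 0.73, 0.683, -0.0]
force: [0.4, -0.3, 0.2]
grip_width: 0.654
grip_force: 0.0
yaw 86.2 turn [-0.    0.   -0.02] shift(after turn) [-177.1  -69.2   -0.6] rows>= 6
yaw 86.2 turn [-0.    0.   -0.02] shift(after turn) [174.7 -69.6  -0.6] rows>= 6
```

```bash
python3 -m inch '29 -11.6 0 0 0 0;29 -11.6 0 0 0 0;29 -11.6 0 0 0 0;29 -11.6 0 0 0 0;29 -11.6 0 0 0 0;29.5 -11.6 0 0 0 0;0 0 0 0 0 0;0 0 0 0 0 0;0 0 30 0 0 0;0 0 30 0 0 0' 0.65 20
python3 -m inch '0 0 30 0 0 0;0 0 10 0 0 0;0 0 0 0 0 0;0 0 0 0 0 0;0 0 0 0 0 0;0 0 0 0 0 0;0 0 0 0 0 0;0 0 0 0 0 0;0 0 0 0 0 0;0 0 0 0 0 0'
python3 go.py 566 395 -31 86.3
```

```text
time_s: 76.5
eef_pos: [567.7, 394.1, 31.6]
ee_rot: [0.001, 0.73, 0.683, 0.002]
force: [0.7, 0.2, -0.5]
grip_width: 0.652
grip_force: 0.0
time_s: 77.33
eef_pos: [566.2, 394.8, -9.1]
ee_rot: [0.0, 0.73, 0.684, 0.0]
force: [-0.2, -0.8, 0.5]
grip_width: 0.652
grip_force: 0.0
yaw 86.3 turn [ 0. -0. -0.] shift(after turn) [ 0.2 -0.2 21.9] rows>= 1
```

```bash
python3 -m inch '0 0 9 0 0 0;0 0 7 0 0 0;0 0 5 0 0 0;0 0 0 0 0 0;0 0 0 0 0 0;0 0 0 0 0 0;0 0 0 0 0 0;0 0 0 0 0 0;0 0 0 0 0 0;0 0 0 0 0 0'
python3 -m inch '0 0 0 0 0 0;0 0 0 0 0 0;0 0 0 0 0 0;0 0 0 0 0 0;0 0 0 0 0 0;0 0 0 0 0 0;0 0 0 0 0 0;0 0 0 0 0 0;0 0 0 0 0 0;0 0 0 0 0 0' 0 20
python3 -m inch '-2 0 -9 0 0 0;-3.5 0 -9.5 0 0 0;-5 0 -8 0 0 0;-6.5 0 -7.5 0 0 0;-7 0 -6 0 0 0;0 0 0 0 0 0;0 0 0 0 0 0;0 0 0 0 0 0;0 0 0 0 0 0;0 0 0 0 0 0'
```

```text
time_s: 78.17
eef_pos: [566.2, 394.8, -30.2]
ee_rot: [0.0, 0.73, 0.684, 0.0]
force: [0.1, -0.7, -1.0]
grip_width: 0.648
grip_force: 0.0
time_s: 79.0
eef_pos: [566.2, 394.7, -30.4]
ee_rot: [0.0, 0.73, 0.684, 0.0]
force: [-0.2, 0.7, 0.9]
grip_width: 0.338
grip_force: 24.8
time_s: 79.83
eef_pos: [564.7, 370.7, 9.9]
ee_rot: [0.0, 0.73, 0.684, -0.0]
force: [-1.2, -3.0, 2.6]
grip_width: 0.344
grip_force: 24.6
```

```bash
python3 -m inch '-8.5 0 -5 0 0 0;-9 0 -3.5 0 0 0;-9 0 -2 0 0 0;-9 0 -0.5 0 0 0;-2 0 0 0 0 0;0 0 0 0 0 0;0 0 0 0 0 0;0 0 0 0 0 0;0 0 0 0 0 0;0 0 0 0 0 0'
python3 -m inch '-2 0 0 0 0 0;-2 0 0 0 0 0;-2 0 0 0 0 0;0 0 0 0 0 0;0 0 0 0 0 0;0 0 0 0 0 0;0 0 0 0 0 0;0 0 0 0 0 0;0 0 0 0 0 0;0 0 0 0 0 0'
```

```text
time_s: 80.67
eef_pos: [562.3, 333.2, 21.1]
ee_rot: [0.0, 0.73, 0.684, -0.0]
force: [-1.0, 1.0, 6.8]
grip_width: 0.342
grip_force: 23.3
time_s: 81.5
eef_pos: [561.9, 327.4, 20.8]
ee_rot: [0.0, 0.73, 0.684, 0.0]
force: [-0.4, 3.2, 5.6]
grip_width: 0.345
grip_force: 22.2
```

```bash
python3 -m inch '0 0 0 0 0 0;0 0 0 0 0 0;0 0 0 0 0 0;0 0 0 0 0 0;0 0 -10 0 0 0;0 0 -30 0 0 0;0 0 -30 0 0 0;0 0 0 0 0 0;0 0 0 0 0 0;0 0 0 0 0 0' 0.65 20
python3 go.py 543.7 43.8 91 86.3
```

```text
time_s: 82.33
eef_pos: [561.5, 327.2, 90.4]
ee_rot: [-0.0, 0.73, 0.684, -0.0]
force: [0.5, -0.5, -1.0]
grip_width: 0.652
grip_force: 0.0
yaw 86.3 turn [-0.  0. -0.] shift(after turn) [-283.9    0.5   -0.6] rows>= 9
```

```bash
python3 -m inch '-31.5 0 0 0 0 0;-31.5 0 0 0 0 0;-31.5 0 0 0 0 0;-31.5 0 0 0 0 0;-31.5 0 0 0 0 0;-31.5 0 0 0 0 0;-31.5 0 0 0 0 0;-31.5 0 0 0 0 0;-32 0 0 0 0 0;0 0 0 0 0 0' 0.65 20
python3 - <<'E'
from flap import *
t,s=cap("top"),cap("side","sn2")
A=np.arange(1.2,1.75,.05)
for f in("near","left"): print(f,[round(float(score(a,f,[s])),1) for a in A])
for b,q in muffins(t): print(b,q[4],back(t,b,51).round(1)[:2])
E
python3 -m inch '0 0 0 0 0 0;0 0 30 0 0 0;0 0 30 0 0 0;0 0 30 0 0 0;0 0 10 0 0 0;0 0 0 0 0 0;0 0 0 0 0 0;0 0 0 0 0 0;0 0 0 0 0 0;0 0 0 0 0 0'
python3 go.py 543.7 43.8 -31 86.3
```

```text
time_s: 83.17
eef_pos: [542.5, 39.5, 89.6]
ee_rot: [-0.0, 0.731, 0.682, -0.001]
force: [0.1, -0.3, 0.2]
grip_width: 0.652
grip_force: 0.0
near [7.7, 11.6, 15.2, 21.2, 29.7, 39.5, 45.4, 45.5, 38.2, 28.9, 22.3]
left [-1.7, -2.2, -1.8, -0.1, 2.6, 3.9, 7.8, 13.0, 18.0, 21.2, 19.6]
[165.3 196.9] 205 [595.6 294. ]
[192.3 198.1] 205 [592.1 218.7]
[163.7 223.4] 203 [521.7 297.1]
[190.7 225.3] 204 [516.3 222.1]
[  9.7 415.6] 123 [  8.3 699.5]
time_s: 84.1
eef_pos: [544.1, 44.0, -8.1]
ee_rot: [0.001, 0.73, 0.684, 0.001]
force: [-0.3, -0.7, -0.3]
grip_width: 0.654
grip_force: 0.0
yaw 86.3 turn [ 0.02  0.   -0.  ] shift(after turn) [-0.2 -0.4 22.9] rows>= 1
```

Both panels read close to upright. Now the right flap.

```bash
python3 -m inch '0 0 9 0 0 0;0 0 7 0 0 0;0 0 5 0 0 0;0 0 0 0 0 0;0 0 0 0 0 0;0 0 0 0 0 0;0 0 0 0 0 0;0 0 0 0 0 0;0 0 0 0 0 0;0 0 0 0 0 0'
python3 -m inch '0 0 0 0 0 0;0 0 0 0 0 0;0 0 0 0 0 0;0 0 0 0 0 0;0 0 0 0 0 0;0 0 0 0 0 0;0 0 0 0 0 0;0 0 0 0 0 0;0 0 0 0 0 0;0 0 0 0 0 0' 0 20
python3 -m inch '2 0 -9 0 0 0;3.5 0 -9.5 0 0 0;5 0 -8 0 0 0;6.5 0 -7.5 0 0 0;7 0 -6 0 0 0;0 0 0 0 0 0;0 0 0 0 0 0;0 0 0 0 0 0;0 0 0 0 0 0;0 0 0 0 0 0'
```

```text
time_s: 84.93
eef_pos: [543.4, 43.9, -30.3]
ee_rot: [0.0, 0.73, 0.684, 0.0]
force: [0.6, -0.8, -0.2]
grip_width: 0.652
grip_force: 0.0
time_s: 85.77
eef_pos: [543.9, 43.8, -30.1]
ee_rot: [0.001, 0.73, 0.684, 0.0]
force: [4.7, -0.4, -0.1]
grip_width: 0.34
grip_force: 24.8
time_s: 86.6
eef_pos: [545.4, 67.8, 9.9]
ee_rot: [0.001, 0.73, 0.684, 0.001]
force: [4.9, -0.1, 1.7]
grip_width: 0.346
grip_force: 25.1
```

```bash
python3 -m inch '8.5 0 -5 0 0 0;9 0 -3.5 0 0 0;9 0 -2 0 0 0;9 0 -0.5 0 0 0;2 0 0 0 0 0;0 0 0 0 0 0;0 0 0 0 0 0;0 0 0 0 0 0;0 0 0 0 0 0;0 0 0 0 0 0'
python3 -m inch '2 0 0 0 0 0;2 0 0 0 0 0;2 0 0 0 0 0;0 0 0 0 0 0;0 0 0 0 0 0;0 0 0 0 0 0;0 0 0 0 0 0;0 0 0 0 0 0;0 0 0 0 0 0;0 0 0 0 0 0'
python3 -m inch '0 0 0 0 0 0;0 0 0 0 0 0;0 0 0 0 0 0;0 0 0 0 0 0;0 0 -10 0 0 0;0 0 -30 0 0 0;0 0 -30 0 0 0;0 0 -30 0 0 0;0 0 0 0 0 0;0 0 0 0 0 0' 0.65 20
python3 go.py 440 -80 120
```

```text
time_s: 87.43
eef_pos: [547.9, 104.8, 21.2]
ee_rot: [0.001, 0.73, 0.684, 0.0]
force: [3.8, -2.0, 5.0]
grip_width: 0.339
grip_force: 25.1
time_s: 88.27
eef_pos: [548.2, 110.4, 21.0]
ee_rot: [0.001, 0.73, 0.684, 0.0]
force: [3.7, -3.6, 3.1]
grip_width: 0.341
grip_force: 24.3
time_s: 89.1
eef_pos: [548.3, 111.4, 122.5]
ee_rot: [0.001, 0.73, 0.684, 0.001]
force: [-0.1, 0.9, -0.5]
grip_width: 0.651
grip_force: 0.0
yaw 86.3 turn [ 0.03 -0.   -0.  ] shift(after turn) [-198.   -95.7    2.5] rows>= 7
```

```bash
python3 -m inch '-28 -13.5 0 0 0 0;-28 -13.5 0 0 0 0;-28 -13.5 0 0 0 0;-28 -13.5 0 0 0 0;-28 -13.5 0 0 0 0;-28 -13.5 0 0 0 0;-28 -13.5 0 0 0 0;0 0 0 0 0 0;0 0 0 0 0 0;0 0 0 0 0 0'
python3 - <<'E'
from flap import *
t,s=cap("top"),cap("side")
A=np.arange(1.3,1.75,.05)
for f in F: print(f,[round(float(score(a,f,[s])),1) for a in A],[round(float(score(a,f,[t])),1) for a in A])
def crop(c,box,pts):
    x0,y0,x1,y1=box;im=cv2.resize(c["image"][y0:y1,x0:x1,::-1],None,fx=400/(x1-x0),fy=400/(x1-x0),interpolation=cv2.INTER_CUBIC)
    for f in F:
        q=(proj(c,poly(f,1.571))-[x0,y0])*400/(x1-x0)
        cv2.polylines(im,[np.int32(q)],True,(0,0,255),1)
    return im
cv2.imwrite("pics/end.png",np.hstack([crop(s,(140,200,310,340),0),crop(t,(120,150,270,274),0)[:329]]))
E
```

```text
time_s: 89.93
eef_pos: [440.5, -77.7, 120.1]
ee_rot: [-0.001, 0.73, 0.684, -0.0]
force: [0.3, -1.0, -0.5]
grip_width: 0.654
grip_force: 0.0
near [13.7, 19.4, 28.2, 38.0, 44.0, 44.4, 37.4, 28.3, 21.8] [-24.4, -20.8, -24.2, -21.6, -10.7, -18.2, -22.1, -4.4, -8.8]
far [-5.9, -6.0, -6.1, -6.4, -6.4, -5.6, -3.8, 0.0, 4.7] [-11.8, -15.0, -13.2, -15.0, -23.3, -14.6, -17.0, -17.0, -2.8]
left [-1.4, 0.5, 2.4, 3.4, 7.4, 12.6, 17.5, 20.8, 19.3] [-19.2, -21.7, -20.3, -23.4, -21.5, -13.8, -12.7, -11.4, -13.9]
right [-8.5, -8.8, -9.0, -8.8, -6.7, -2.8, 0.2, 1.6, 2.6] [-9.6, -11.3, -10.4, -12.7, 0.1, 4.7, 1.4, -4.7, -12.8]
```

View pics/end.png

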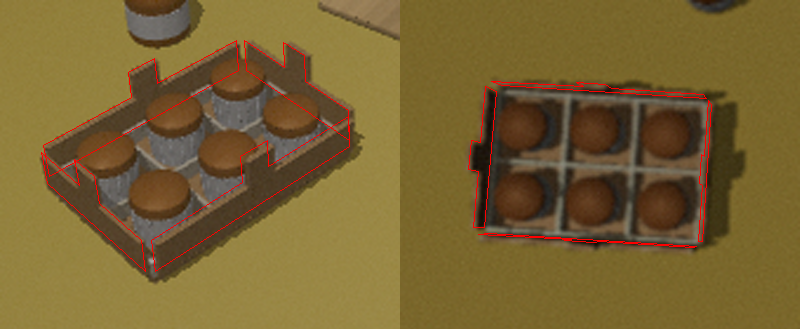

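The final picture shows all six muffins upright in their wells. All four panels match the upright (1.571 rad) overlay, with tabs at (145,75), (297,60), (88,180) and (262,155). The arm is clear, so I'll hand in.

```bash
python3 -c "
from rig import ctrl
print(ctrl.finish_job())"
```

```text
the job is handed in; nothing more can be done
None
```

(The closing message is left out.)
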